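# Lock a mould-tipping cradle to its crank shaft

### The arm

A 7-joint arm with a two-finger parallel gripper is mounted at the origin on the work surface. World frame = base frame: x ahead of the robot, y to its left, z up, the work surface at z = 0. Lengths are in m, angles in rad, forces in N, time in s.
With the tool pointing down it reaches from about 0.4 to 0.85 m from the base axis. Payload 6.9 kg.
Tool frame: the origin (TCP) lies midway between the tips of the shut fingers; the grasp point (between the pads) lies 19 mm behind it; z points along the fingers, y is the direction in which the jaws open and shut (so a half turn about z gives the same grasp; the last joint's range is limited). The gripper opens to 85 mm and grips with 20 to 120 N. Pads are 22 mm wide; open, the fingers measure 114 mm over their backs; the gripper's body (76 mm by 85 mm) begins 54 mm behind the grasp point. The pads swing forward as they close: fully open they stand 13 mm farther back than shut.
Start: joints at [1.238, 0.507, -0.238, 1.5, 0.126, 1.149, -0.155], TCP at [0.265, -0.566, 0.231] pointing down, gripper open.
Joint ranges: [-3.08, 3.08], [-0.24, 2.05], [-1.43, 1.35], [0, 2.5], [-1.52, 4.66], [0.17, 1.96], [-2.89, 2.89]. Speed limits (rad/s): [2.39, 2.39, 3.14, 3.14, 3.14, 3.14, 3.14].

### API

Orientations are given as a 3x3 rotation matrix whose columns are the frame's x, y, z axes.
In Python, from bench import robot gives the robot as it stands.
- The arm moves only by the tool play_rows, never from a script. Its arguments are lists of equal length, an entry for each row: "jaw": the finger opening in mm, from 0 to 85.4; "linear": the shift along the tool's x, y, z in mm, a list of three; "dr": the turn, a rotation vector about the tool's x, y, z in degrees, a list of three. In form: {"jaw": [jaw, ...], "linear": [[dx, dy, dz], ...], "dr": [[wx, wy, wz], ...]}. A call has 1 to 20 rows; each row shifts and turns the commanded pose from where the row before left it, along the tool's axes as they then stand; what a row does not reach is not made up. A row lasts 1/12 s, in which the tool goes at most 41.7 mm and 7.16 degrees, less where a joint would pass 70% of its speed; a pose out of reach is approached as far as the arm can. A call is refused whole if a number of a shift passes 41.7 or a number of a turn 7.16, either way. A call with a gripper value outside its range is refused whole. The fingers move at their own pace and stop on an object; "grip_force" is the grip in N (left out, the last holds). Time passes only in rows, so rows that do not move let the fingers close. It gives the time, the measured TCP pose, the force and the opening at its end, in the units of the state.
- robot.read_state(): the state, without advancing time (a new reading comes with each control period).
- robot.capture(name): name is "side" or "top" or "wrist"; returns a dict with "frame" (480x640x3 uint8, blue, green, red), "depth" (480x640 float32, m along the optical axis (not along the pixel's ray), 0 where there is no reading), "fx", "fy", "cx", "cy" (pixels), "rvec" (rotation vector, rad) and "tvec" (3), from world to camera coordinates, as OpenCV has them; the wrist camera has in their place "mount" (4x4, takes a point from camera to tool coordinates, whose origin is the TCP and whose axes are the flange's). Camera axes: x right, y down, z forward; pixel columns grow to the right and rows downward; lengths in m; the calibration is good to about 2 mm. The wrist camera is an equidistant fisheye: a pixel r from the principal point sees the ray r / f radians off the axis. A picture is of the moment at which its call begins: read the wrist's pose just before it.
- robot.close_job(): hands the job in, once; it reports no verdict.
The state is a dict: "t": time; "joint_pos": joint angles; "dq": joint speeds; "tau": joint torques, N m; "tool_pos": TCP position; "tcp_rot": TCP orientation; "wrist_force": force on the tool from outside, world axes, zero at the start; "ft_torque": the same for the moment, N m; "width": finger opening in m.
Only numpy, scipy, OpenCV 4.12 (cv2) and the standard library are available. Lean on these libraries where they do the work, as an engineer would, in place of code of your own. Each camera call takes 0.05 s, during which the arm holds its last target.

### The job

The crank shaft of the mould-tipping stand has come loose in the cradle's hub. Turn the crank until the flat on the shaft faces the setscrew in the top of the hub, then take the larger hex key from the rack, tighten the setscrew down onto the flat until it is properly tight without forcing it, and stand the key back in its hole in the rack. Leave the other things on the bench where they are.

Things in the scene. Friction and masses are not known exactly. Their poses are not given: they have to be found in the camera images.
- stand: Fixed steel tipping stand. Origin on the bench under the setscrew, z up. Its shaft lies along y, axis 120 mm up. From -y: crank (y -214 to -114 mm), pillow block (y -98 to -58, 154 mm high), bare shaft, cradle hub (y -22 to 22; boss 42 mm across, flat top 160 mm up, setscrew in it), then the cradle, at rest on its stops, with a banded plaster mould (x +-53, y 36 to 186, 172 mm high).
- drive_shaft: Crank shaft, 40 mm diameter, with a flat 10.5 mm wide, 0.7 mm deep along it, seen from above beside the hub. Origin on its axis under the setscrew, y along the axis; z is the flat's normal: it must point up (within 0.15 rad). Starts turned 0.6 to 1.4 rad about +y (flat leaning to the stand's +x); stops at -0.45 and 1.75. Turns with light drag (1 to 2 N at the crank handle) and stays where left.
- crank_handle (a point): Centre of the crank's black handle, a free-turning sleeve 26 mm in diameter, 70 mm long, parallel to the shaft, 80 mm from its axis, at the stand's y -173 mm; crank arm at its inner (+y) end. Can be pinched from above and led in an arc round the shaft. The arm leans 0.55 rad from the flat's normal towards the shaft's -x: with the flat up, the handle is 42 mm to -x and 68 mm above the shaft's axis.
- socket (a point): Hexagon socket of the setscrew: centre of the screw's top face, flush with the boss top, z up. 10.6 mm across flats, 11 mm deep, countersunk 1.5 mm; x is normal to one of its six flats (repeats every 60 degrees). The key must go at least 7 mm in. Clockwise from above tightens.
- setscrew: The M20 setscrew, origin and axes as socket. It starts clear of the shaft. Over the flat it runs 2.0 to 3.8 rad with little drag (up to 0.25 N m while turning) until its point meets the flat; then the torque climbs over about 1 rad. Tight at 0.55 N m (0.48 to 0.65), it stays tight when let go. Above 0.8 N m it is forced and mars the shaft. Over the round it jams about 1.8 rad sooner.
- key_grip (a point): Centre of the crossbar of the larger T-handled hex key (10 mm across flats, 0.25 kg). Crossbar black, 18 mm wide (key x), 96 mm long (key y), 22 mm high; the steel hexagon shank runs 112 mm down from its underside along the key's z; two of the shank's flats are normal to key x.
- key_tip (a point): Foot of the larger key's shank, on its axis, 123 mm below key_grip; the last 1.5 mm are reduced to about 7 mm diameter.
- key: The larger key; same origin and axes as key_tip.
- rack: Wooden rack 160 x 60 x 55 mm fixed to the bench; origin under its centre, holes 45 mm to either side along x. The larger key stands in the hole at +x, its foot 10 mm above the bench, the smaller key at -x.
- rack_hole0 (a point): Mouth of the larger key's hole, 13.5 mm diameter and 45 mm deep, at the rack's top 55 mm above the bench.
- small_key: Smaller T-handled hex key (6 mm, crossbar 70 mm), standing in the rack; leave it. Origin at the foot of its shank.
- small_mould: Loose square plaster mould 85 x 85 x 70 mm with black bands; leave it. Origin under its centre.
- beaker: Loose white plastic beaker 72 mm across, 85 mm high; leave it. Origin under its centre.
- mallet: Loose mallet lying on the bench; leave it. Origin under its middle.

How it is judged:
By the outcome, as a careful person would: the job done as asked, in the order asked, and still so for the second after the job is handed in, with the robot touching nothing.
It also fails if it takes over 72 s, if anything falls off the work surface, if the arm or the gripper's body presses on something with over 40 N, if the wrist force passes 120 N, or if a joint passes its speed limit or range.

## Working session

There is one attempt and no reset: what is moved stays moved. The work goes in short steps, Python scripts to look and compute and a tool call to move; the robot and the scene stay as the last step left them, time stands still between calls to the robot, and variables do not carry over. Pictures are saved under pics/ and viewed, and the job is handed in when it is done.

Besides the shell and the picture viewer there is one more tool, called after "Request:" by a JSON object that holds its "method" and its "body", one argument or row to a line. play_rows: Moves the arm, as the interface text tells. Its arguments: {"type":"object","properties":{"jaw":{"type":"array","items":{"type":"number"}},"linear":{"type":"array","items":{"type":"array","items":{"type":"number"}}},"dr":{"type":"array","items":{"type":"array","items":{"type":"number"}}},"grip_force":{"type":"number"}},"required":["jaw","linear","dr"]}

```bash
ls; mkdir -p pics; cat > h.py <<'E'
import numpy as np, cv2
from bench import robot
def cap(n,fn=None):
    c=robot.capture(n)
    if fn: cv2.imwrite('pics/'+fn,c['frame'])
    return c
def RT(c):
    R,_=cv2.Rodrigues(np.array(c['rvec'],float)); return R,np.array(c['tvec'],float).reshape(3)
def ray(c,u,v):
    R,t=RT(c); d=np.array([(u-c['cx'])/c['fx'],(v-c['cy'])/c['fy'],1.]); return -R.T@t, R.T@d
def onplane(c,u,v,z):
    o,d=ray(c,u,v); s=(z-o[2])/d[2]; return o+s*d
def pt(c,u,v):
    o,d=ray(c,u,v); return o+d*c['depth'][int(round(v)),int(round(u))]
def proj(c,p):
    R,t=RT(c); q=R@np.asarray(p)+t; return c['fx']*q[0]/q[2]+c['cx'],c['fy']*q[1]/q[2]+c['cy']
def cloud(c):
    R,t=RT(c); v,u=np.mgrid[0:480,0:640]; D=c['depth']
    P=np.stack([(u-c['cx'])/c['fx']*D,(v-c['cy'])/c['fy']*D,D],-1)
    return (P-t)@R
E
python3 - <<'E'
from h import *
import pickle
s=robot.read_state(); print({k:np.round(v,3) for k,v in s.items()})
d={}
for n in ['top','side','wrist']:
    d[n]=cap(n,n+'0.png'); c=d[n]
    print(n,{k:np.round(c[k],3) for k in c if k not in('frame','depth')})
pickle.dump(d,open('c0.pkl','wb'))
E
```

```text
pics
{'t': np.float64(0.0), 'joint_pos': array([ 1.238,  0.508, -0.238,  1.501,  0.126,  1.149, -0.155]), 'dq': array([ 0.001,  0.   , -0.001, -0.001, -0.   , -0.   , -0.002]), 'tau': array([-0.0000e+00, -6.2061e+01, -2.1870e+00, -2.4966e+01,  1.3000e-02,
        1.2000e-02,  0.0000e+00]), 'tool_pos': array([ 0.265, -0.566,  0.23 ]), 'tcp_rot': array([[ 0.906,  0.424, -0.001],
       [ 0.424, -0.906,  0.002],
       [-0.   , -0.002, -1.   ]]), 'wrist_force': array([ 0.258, -0.557,  0.325]), 'ft_torque': array([0.025, 0.03 , 0.009]), 'width': np.float64(0.085)}
top {'fx': np.float64(549.092), 'fy': np.float64(549.092), 'cx': np.float64(321.724), 'cy': np.float64(239.066), 'rvec': array([ 2.162, -2.132,  0.092]), 'tvec': array([-0.095,  0.63 ,  1.19 ])}
side {'fx': np.float64(485.183), 'fy': np.float64(485.183), 'cx': np.float64(316.48), 'cy': np.float64(238.148), 'rvec': array([ 2.262, -0.713,  0.294]), 'tvec': array([-0.578,  0.299,  0.716])}
wrist {'fx': np.float64(371.648), 'fy': np.float64(371.648), 'cx': np.float64(323.452), 'cy': np.float64(245.339), 'mount': array([[-0.   , -0.961, -0.275,  0.07 ],
       [ 1.   , -0.   ,  0.   ,  0.   ],
       [-0.   , -0.275,  0.961, -0.143],
       [ 0.   ,  0.   ,  0.   ,  1.   ]])}
```

View pics/top0.png

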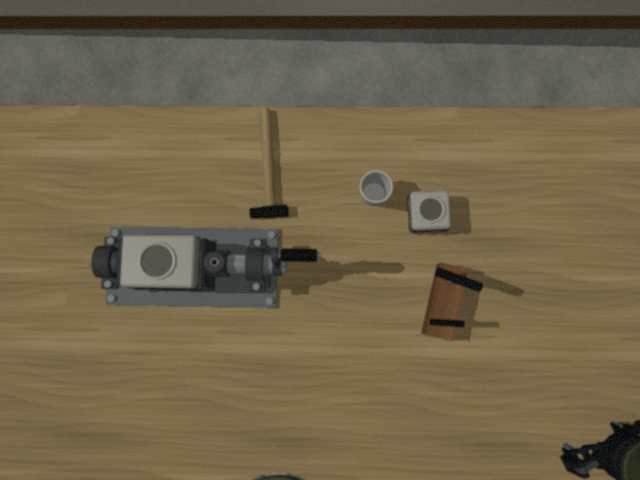

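View pics/side0.png

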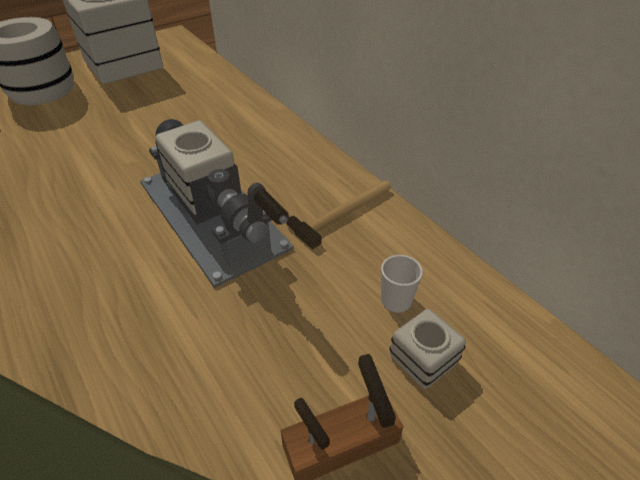

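View pics/wrist0.png

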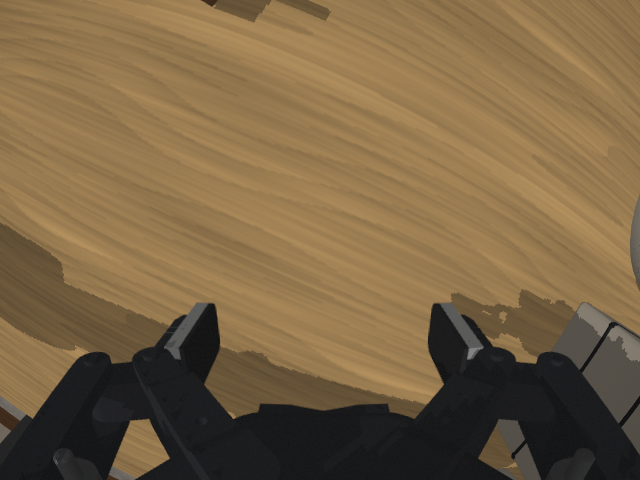

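The top view shows the stand at left: mould (160,262), hub socket (214,261), pillow block (258,264) and crank handle (300,255). The rack is at (452,300), with the larger key's bar at (458,279) and the smaller at (447,323). In the side view the handle stands out to the right at (305,232).

```bash
python3 - <<'E'
from h import *
import pickle
d=pickle.load(open('c0.pkl','rb')); c=d['top']; 
R,t=RT(c); print('cam',-R.T@t, R[0],R[1])
P=cloud(c); print('socket',onplane(c,214,261,.16), pt(c,214,261))
g=c['frame'].max(2)
# black objects
m=((g<38)).astype(np.uint8)
n,l,st,ce=cv2.connectedComponentsWithStats(m)
for i in range(1,n):
    if st[i,4]>60:
        pts=np.argwhere(l==i)[:,::-1].astype(np.float32)
        z=np.median(P[l==i][:,2]); r=cv2.minAreaRect(pts); b=cv2.boxPoints(r)
        B=[onplane(c,*q,z) for q in b]
        print(st[i],np.round(ce[i],1),'z',round(z,3),'rect',np.round(r[0],1),np.round(r[1],1),round(r[2],1),'world',onplane(c,*r[0],z).round(4))
        e=[B[1]-B[0],B[2]-B[1]]; e=max(e,key=np.linalg.norm); print('   long',np.round(np.linalg.norm(B[1]-B[0]),4),np.round(np.linalg.norm(B[2]-B[1]),4),'ang',np.degrees(np.arctan2(e[1],e[0])).round(1))
im=c['frame'][210:320,85:335]; cv2.imwrite('pics/t_crop.png',cv2.resize(im,None,fx=3.2,fy=3.2,interpolation=cv2.INTER_CUBIC))
im=d['side']['frame'][110:290,130:330]; cv2.imwrite('pics/s_crop.png',cv2.resize(im,None,fx=3.2,fy=3.2,interpolation=cv2.INTER_CUBIC))
E
```

```text
cam [ 0.48958489 -0.12408616  1.25134643] [ 0.0158917  -0.99943    -0.02978483] [-0.99314732 -0.01232832 -0.11621711]
socket [0.56992216 0.12576428 0.16      ] [0.57050331 0.12757168 0.15210529]
[250 205  38  13 389] [269.4 211.6] z 0.025 rect [268.6 211.6] [11.4 37.3] 85.6 world [0.6939 0.0364 0.0249]
   long 0.0849 0.0261 ang -84.9
[202 239  14  18 137] [208.8 246.4] z 0.121 rect [208.5 247.5] [17. 13.] 90.0 world [0.6008 0.1472 0.1214]
   long 0.0273 0.0356 ang -177.8
[108 246  10  32 127] [111.4 262.1] z 0.135 rect [112.2 261.5] [ 8.7 31.1] 2.1 world [0.5679 0.3428 0.1346]
   long 0.0642 0.0183 ang 1.4
[274 249  43  19 460] [296.2 255.4] z 0.209 rect [294.5 255.3] [17.1 43.5] 79.0 world [ 0.5793 -0.0396  0.2094]
   long 0.0832 0.0328 ang -78.2
[219 251  11  26  74] [224.6 263.2] z 0.142 rect [223.9 263.3] [ 9.2 25. ] 2.6 world [0.5667 0.1093 0.1424]
   long 0.051 0.0188 ang -0.5
[200 269  15  22 187] [208.  280.6] z 0.116 rect [207.9 280.1] [13.6 21.3] 6.7 world [0.5333 0.147  0.1163]
   long 0.0441 0.0285 ang -4.4
[436 268  47  23 388] [458.7 279.2] z 0.144 rect [458.6 279.1] [48.   8.5] 20.2 world [ 0.5415 -0.3641  0.1436]
   long 0.0173 0.0946 ang -109.7
[430 319  34   8 178] [446.9 322.5] z 0.118 rect [446.5 322.5] [33.3  5.4] 4.4 world [ 0.4544 -0.3442  0.118 ]
   long 0.011 0.067 ang -93.4
[ 561  421   79   59 2030] [605.3 451.1] z 0.368 rect [600. 450.] [58. 78.] 90.0 world [ 0.2734 -0.5267  0.3682]
   long 0.1182 0.0855 ang -88.7
```

```bash
ls pics
```

```text
s_crop.png
side0.png
t_crop.png
top0.png
wrist0.png
```

View pics/t_crop.png

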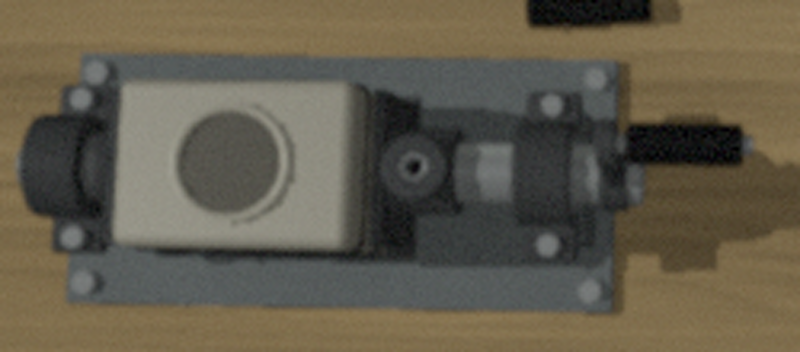

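View pics/s_crop.png

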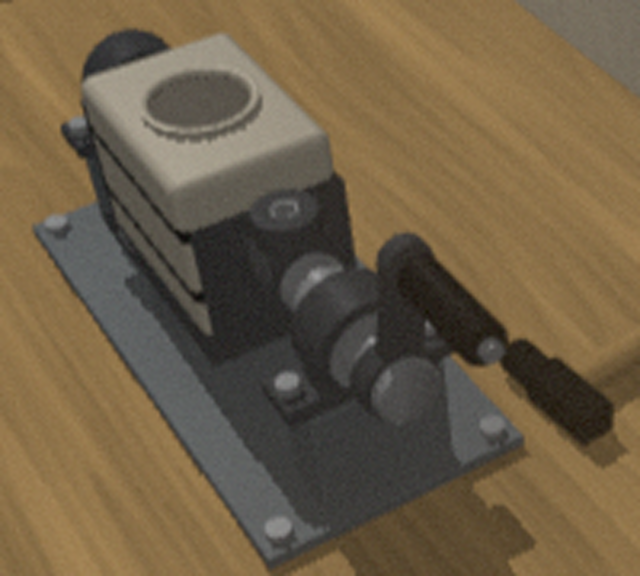

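```bash
python3 - <<'E'
from h import *
import pickle
d=pickle.load(open('c0.pkl','rb')); c=d['top']
f=lambda u,v,z:onplane(c,u/3.2+85,v/3.2+210,z)
b=[f(95,72,.012),f(597,78,.012),f(84,281,.012),f(590,290,.012)]
print(np.round(b,4)); 
for i,j in((0,1),(2,3)): e=b[i]-b[j]; print('yaw(y axis)',np.degrees(np.arctan2(-e[0],e[1])).round(2),np.linalg.norm(e))
s=f(413,166,.16); print('socket',s)
for u in (635,690,740): print('handle',f(u,145,.197))
print('shaft',pt(c,230,263),pt(c,243,263))
# side view check
cs=d['side']; g=lambda u,v:(u/3.2+130,v/3.2+110)
print('side socket',onplane(cs,*g(285,210),.16))
# handle end tip: triangulate: side (490,349) , top (747,145)
def tri(r1,r2):
    A=[];B=[]
    for o,dd in(r1,r2):
        dd=dd/np.linalg.norm(dd); M=np.eye(3)-np.outer(dd,dd); A.append(M);B.append(M@o)
    return np.linalg.solve(sum(A),sum(B))
print('tip',tri(ray(cs,*g(490,349)),ray(c,747/3.2+85,145/3.2+210)))
# key bar ends: point cloud
P=cloud(c)
for n,(u0,u1,v0,v1) in dict(handle=(275,318,245,268),big=(434,485,266,292)).items():
    Q=P[v0:v1,u0:u1]; m=(c['frame'][v0:v1,u0:u1].max(2)<38)
    print(n,np.round(np.percentile(Q[m][:,2],[10,50,90]),3))
E
```

```text
[[0.6434 0.3923 0.012 ]
 [0.6435 0.0298 0.012 ]
 [0.4939 0.3912 0.012 ]
 [0.4932 0.0308 0.012 ]]
yaw(y axis) 0.01 0.36249405205702084
yaw(y axis) -0.11 0.3604340095277399
socket [0.56816734 0.12556997 0.16      ]
handle [ 0.58003979 -0.01723418  0.197     ]
handle [ 0.5804821  -0.05048166  0.197     ]
handle [ 0.58088349 -0.08065263  0.197     ]
shaft [0.56782867 0.09756659 0.13898486] [0.56815919 0.0708311  0.13948266]
side socket [0.57063798 0.12512538 0.16      ]
tip [ 0.58129713 -0.08544463  0.20199836]
handle [0.203 0.209 0.213]
big [0.141 0.144 0.146]
```

Request:
{"method": "play_rows", "body": {
  "jaw": [85,85,85,85,85,85,85,85,85,85],
  "linear": [
    [0,0,-8],
    [0,0,-8],
    [0,0,-8],
    [0,0,-8],
    [0,0,-8],
    [0,0,-8],
    [0,0,-8],
    [0,0,-8],
    [0,0,-8],
    [0,0,-8]
  ],
  "dr": [
    [0,0,-6.5],
    [0,0,-6.5],
    [0,0,-6.5],
    [0,0,-6.5],
    [0,0,-6.5],
    [0,0,-6.5],
    [0,0,-6.5],
    [0,0,-6.5],
    [0,0,-6.5],
    [0,0,-6.5]
  ]
}}

```text
t: 0.98
tool_pos: [0.2647, -0.5659, 0.3113]
tcp_rot: [[-0.007, 1.0, -0.0], [1.0, 0.007, 0.001], [0.001, -0.0, -1.0]]
wrist_force: [-0.1, -0.6, -0.7]
width: 0.0856
```

Request:
{"method": "play_rows", "body": {
  "jaw": [85,85,85,85,85,85,85,85,85,85,85,85,85,85,85,85,85,85],
  "linear": [
    [20,10,0],
    [36,18,0],
    [36,18,0],
    [36,18,0],
    [36,18,0],
    [36,18,0],
    [36,18,0],
    [36,18,0],
    [36,18,0],
    [36,18,0],
    [36,18,0],
    [36,18,0],
    [36,18,0],
    [36,18,0],
    [36,18,0],
    [36,18,0],
    [36,18,0],
    [0,0,0]
  ],
  "dr": [
    [0,0,0],
    [0,0,0],
    [0,0,0],
    [0,0,0],
    [0,0,0],
    [0,0,0],
    [0,0,0],
    [0,0,0],
    [0,0,0],
    [0,0,0],
    [0,0,0],
    [0,0,0],
    [0,0,0],
    [0,0,0],
    [0,0,0],
    [0,0,0],
    [0,0,0],
    [0,0,0]
  ]
}}

```text
t: 2.48
tool_pos: [0.5633, 0.0401, 0.3111]
tcp_rot: [[-0.012, 1.0, 0.001], [1.0, 0.012, 0.006], [0.006, 0.001, -1.0]]
wrist_force: [-0.5, 0.1, 0.1]
width: 0.0848
```

```bash
cat >> h.py <<'E'
def wcap(fn):
    s=robot.read_state(); c=robot.capture('wrist'); cv2.imwrite('pics/'+fn,c['frame'])
    T=np.eye(4); T[:3,:3]=np.array(s['tcp_rot']); T[:3,3]=s['tool_pos']
    c['W']=T@np.array(c['mount']); return s,c
def wray(c,u,v):
    x,y=(u-c['cx'])/c['fx'],(v-c['cy'])/c['fy']; r=np.hypot(x,y)
    k=np.sin(r)/r if r>1e-9 else 1.
    d=np.array([x*k,y*k,np.cos(r)]); return c['W'][:3,3],c['W'][:3,:3]@d
def wplane(c,u,v,z):
    o,d=wray(c,u,v); return o+d*(z-o[2])/d[2]
def wproj(c,p):
    q=np.linalg.inv(c['W'])@np.r_[p,1]; th=np.arctan2(np.hypot(q[0],q[1]),q[2]); a=np.arctan2(q[1],q[0])
    return c['cx']+c['fx']*th*np.cos(a),c['cy']+c['fy']*th*np.sin(a)
E
python3 - <<'E'
from h import *
import pickle
s,c=wcap('w1.png'); pickle.dump(c,open('w1.pkl','wb'))
print(s['t'],s['tool_pos'],s['joint_pos'].round(3) if hasattr(s['joint_pos'],'round') else s['joint_pos'])
print(wproj(c,[.5685,.1255,.16]))
E
```

```text
2.4833 [0.56331899 0.0400796  0.31114612] [ 0.363  0.417 -0.731  1.52   0.278  1.311 -0.384]
(np.float64(331.42365487760196), np.float64(122.7986152543908))
```

View pics/w1.png

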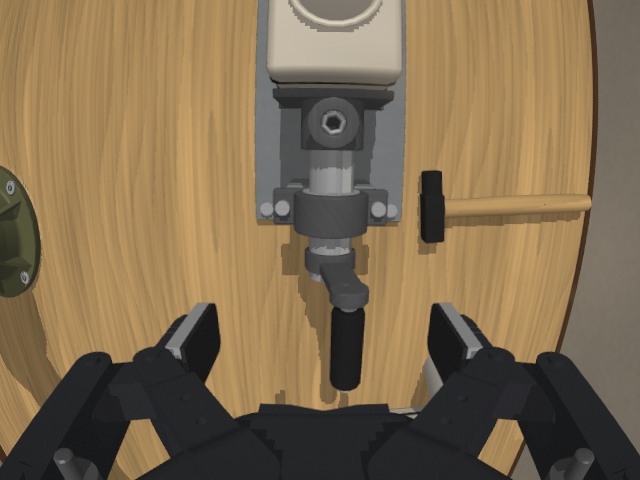

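The wrist view shows the socket at (333,122), bare shaft with a light band at (330,170), and the handle from (347,305) to (346,388).

```bash
python3 - <<'E'
from h import *
import pickle
c=pickle.load(open('w1.pkl','rb'))
im=c['frame'][85:205,280:390]; cv2.imwrite('pics/w1c.png',cv2.resize(im,None,fx=5,fy=5,interpolation=cv2.INTER_CUBIC))
print('socket',wplane(c,333,122,.16))
for v in (310,350,385): print('handle',wplane(c,347,v,.199))
E
```

```text
socket [0.5697206  0.12615649 0.16      ]
handle [ 0.58183964 -0.0136552   0.199     ]
handle [ 0.58321177 -0.04952033  0.199     ]
handle [ 0.58469965 -0.08506073  0.199     ]
```

View pics/w1c.png

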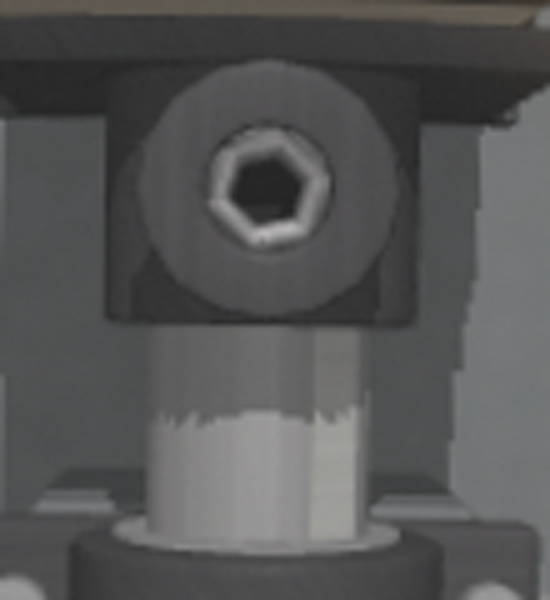

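Request:
{"method": "play_rows", "body": {
  "jaw": [85,85,85,85,85,85,85,85,85],
  "linear": [
    [-30,6,10],
    [-29,6,10],
    [-29,7,10],
    [0,0,25],
    [0,0,25],
    [0,0,25],
    [0,0,20],
    [0,0,5],
    [0,0,0]
  ],
  "dr": [
    [0,-0.3,0.7],
    [0,0,0],
    [0,0,0],
    [0,0,0],
    [0,0,0],
    [0,0,0],
    [0,0,0],
    [0,0,0],
    [0,0,0]
  ]
}}

```text
t: 3.28
tool_pos: [0.5792, -0.0597, 0.1802]
tcp_rot: [[0.012, 1.0, -0.003], [1.0, -0.012, -0.005], [-0.005, -0.003, -1.0]]
wrist_force: [0.3, 0.4, 0.3]
width: 0.0847
```

```bash
python3 - <<'E'
from h import *
s,c=wcap('w2.png'); print(s['tool_pos'],s['wrist_force'])
E
```

```text
[ 0.57921238 -0.05969907  0.18022267] [0.28630458 0.39985496 0.30153134]
```

View pics/w2.png

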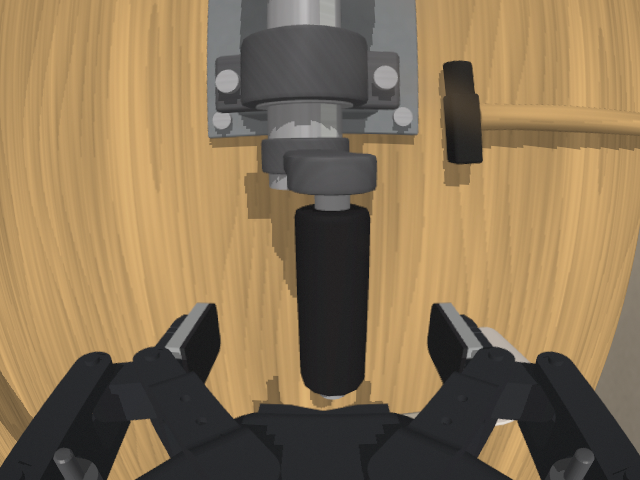

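The handle lies between the open pads, (297–370, 205–395), about 2.5 mm to the +x side of the middle. I'll centre on it, then close.

Request:
{"method": "play_rows", "body": {
  "jaw": [85,60,40,20,20,20,20,20],
  "linear": [
    [8,3,0],
    [0,0,0],
    [0,0,0],
    [0,0,0],
    [0,0,0],
    [0,0,0],
    [0,0,0],
    [0,0,0]
  ],
  "dr": [
    [0,0.3,-0.7],
    [0,0,0],
    [0,0,0],
    [0,0,0],
    [0,0,0],
    [0,0,0],
    [0,0,0],
    [0,0,0]
  ],
  "grip_force": 40
}}

```text
t: 4.0
tool_pos: [0.5837, -0.0505, 0.1819]
tcp_rot: [[-0.001, 1.0, 0.001], [1.0, 0.001, -0.0], [-0.0, 0.001, -1.0]]
wrist_force: [-0.5, 0.1, 3.4]
width: 0.0248
```

Request:
{"method": "play_rows", "body": {
  "jaw": [20,20,20,20,20,20,20,20,20,20,20,20,20,20],
  "linear": [
    [0,-4.8,-0.8],
    [0,-4.9,-0.4],
    [0,-4.9,-0.2],
    [0,-4.9,0.1],
    [0,-4.9,0.5],
    [0,-4.8,0.7],
    [0,-4.8,1.0],
    [0,-4.7,1.3],
    [0,-4.6,1.6],
    [0,-4.5,1.9],
    [0,-4.4,2.2],
    [0,-4.3,2.4],
    [0,0,0],
    [0,0,0]
  ],
  "dr": [
    [0,0,0],
    [0,0,0],
    [0,0,0],
    [0,0,0],
    [0,0,0],
    [0,0,0],
    [0,0,0],
    [0,0,0],
    [0,0,0],
    [0,0,0],
    [0,0,0],
    [0,0,0],
    [0,0,0],
    [0,0,0]
  ]
}}

```text
t: 5.17
tool_pos: [0.5265, -0.0504, 0.1707]
tcp_rot: [[-0.002, 1.0, -0.001], [1.0, 0.002, 0.0], [0.0, -0.001, -1.0]]
wrist_force: [2.0, 0.8, -7.0]
width: 0.0247
```

```bash
python3 - <<'E'
from h import *
c=cap('top','top1.png'); s=robot.read_state(); print(s['tool_pos'],s['wrist_force'],s['width'])
im=c['frame'][220:300,190:330]; cv2.imwrite('pics/t1c.png',cv2.resize(im,None,fx=5,fy=5,interpolation=cv2.INTER_CUBIC))
E
```

```text
[ 0.52666269 -0.05038385  0.17079927] [ 2.52172853  0.16150874 -6.25692952] 0.024568725002833473
```

View pics/t1c.png

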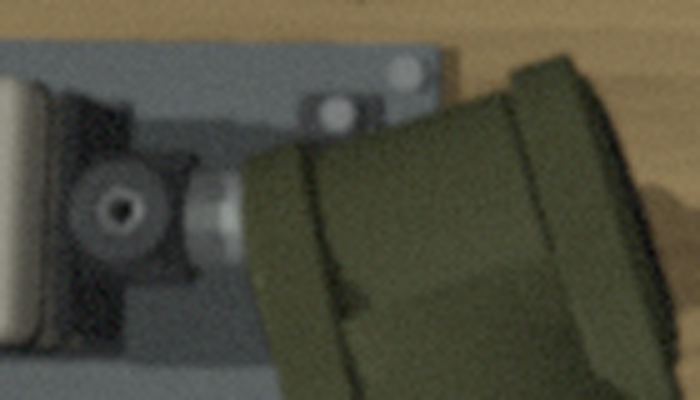

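The flat's light band is now near the shaft's middle, at crop (225,215). I'll release, rise and check from the wrist camera.

Request:
{"method": "play_rows", "body": {
  "jaw": [40,60,85,85,85,85,85,85,85,85,85,85],
  "linear": [
    [0,0,0],
    [0,0,0],
    [0,0,0],
    [0,0,-15],
    [0,0,-30],
    [0,0,-35],
    [20,10,-35],
    [30,15,0],
    [30,15,0],
    [10,2,0],
    [0,0,0],
    [0,0,0]
  ],
  "dr": [
    [0,0,0],
    [0,0,0],
    [0,0,0],
    [0,0,0],
    [0,0,0],
    [0,0,0],
    [0,0,0],
    [0,0,0],
    [0,0,0],
    [0,0,0],
    [0,0,0],
    [0,0,0]
  ]
}}

```text
t: 6.22
tool_pos: [0.5686, 0.0397, 0.2861]
tcp_rot: [[-0.003, 1.0, -0.001], [1.0, 0.003, -0.001], [-0.001, -0.001, -1.0]]
wrist_force: [1.0, -0.1, 0.4]
width: 0.0853
```

```bash
python3 - <<'E'
from h import *
import pickle
s,c=wcap('w3.png'); pickle.dump(c,open('w3.pkl','wb')); print(s['t'],s['tool_pos'],s['tcp_rot'][:,0])
a=np.array(wproj(c,[.569,.126,.16])).astype(int); print(a)
im=c['frame'][max(a[1]-40,0):a[1]+100,a[0]-60:a[0]+60]; cv2.imwrite('pics/w3c.png',cv2.resize(im,None,fx=4,fy=4,interpolation=cv2.INTER_CUBIC))
im=c['frame'][max(a[1]-20,0):a[1]+20,a[0]-20:a[0]+20]; cv2.imwrite('pics/w3s.png',cv2.resize(im,None,fx=12,fy=12,interpolation=cv2.INTER_CUBIC)); print('crop origins',a-[60,40],a-20)
E
```

```text
6.2167 [0.56855666 0.03970278 0.28605506] [-3.03234401e-03  9.99995229e-01 -5.89085276e-04]
[324 118]
crop origins [264  78] [304  98]
```

View pics/w3c.png

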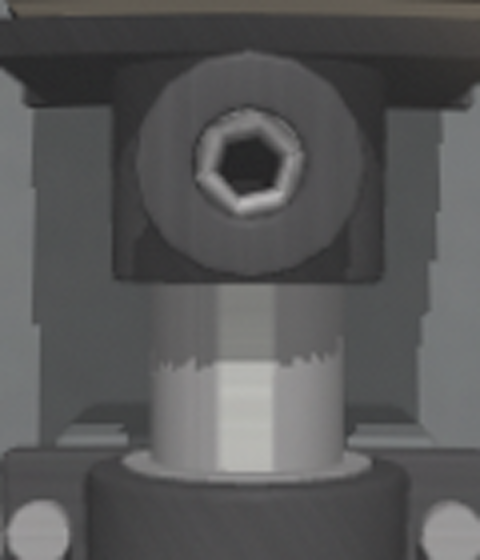

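View pics/w3s.png

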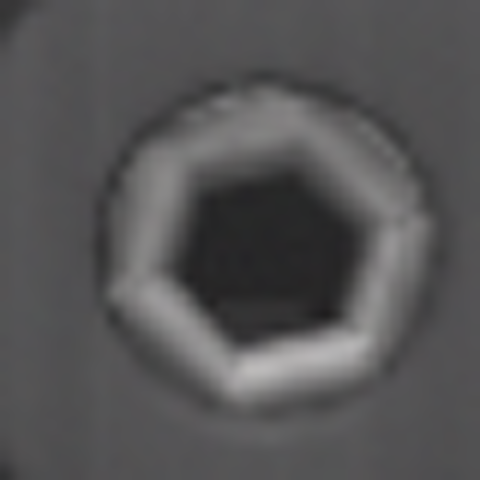

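View pics/w3.png

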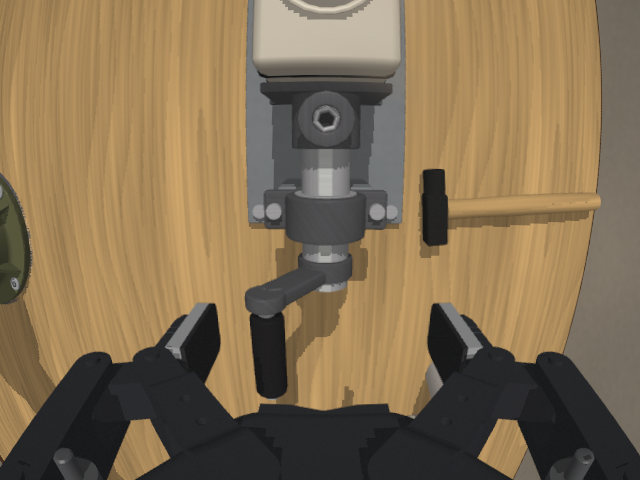

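The flat band is at crop 217–276 on a shaft spanning 152–344, so it's centred to about 0.02 rad. The hex corners are visible in the socket crop, so next I'll get the socket position and hex angle.

```bash
python3 - <<'E'
from h import *
import pickle
c=pickle.load(open('w3.pkl','rb'))
f=lambda u,v,z:wplane(c,(u+.5)/12-.5+304,(v+.5)/12-.5+98,z)
for V,z in (([(115,288),(233,392),(372,358),(428,222),(300,105),(165,150)],.1595),([(175,270),(240,345),(355,325),(375,235),(300,165),(190,185)],.155)):
    W=np.array([f(*p,z) for p in V]); ctr=W.mean(0); print(ctr, np.linalg.norm(W-ctr,axis=1).round(4))
    a=np.degrees(np.arctan2(*(W-ctr)[:,1::-1].T)); m=np.degrees(np.angle(np.exp(6j*np.radians(a)).mean()))/6; print(a.round(1),'corner mod60',m%60,'flat normal',(m+30)%60)
print('circ ctr',f((100+432)/2,(80+412)/2,.16))
E
```

```text
[0.56986091 0.12587246 0.1595    ] [0.0094 0.0087 0.0089 0.0096 0.0091 0.0087]
[-166.6 -103.9  -46.    11.4   78.5  134.9] corner mod60 14.71452230152135 flat normal 44.71452230152135
[0.57010739 0.12603149 0.155     ] [0.006  0.0059 0.0066 0.0063 0.0057 0.0066]
[-170.4 -109.1  -41.    11.1   73.4  139.6] corner mod60 13.879018848792368 flat normal 43.87901884879237
circ ctr [0.5696876  0.12620731 0.16      ]
```

Request:
{"method": "play_rows", "body": {
  "jaw": [85,85,85,85,85,85,85,85,85,85,85,85,85,85,85,85],
  "linear": [
    [-24,-2,0],
    [-38,-2.5,0],
    [-38,-2.5,0],
    [-38,-2.5,0],
    [-38,-2.5,0],
    [-38,-2.5,0],
    [-38,-2.5,0],
    [-38,-2.5,0],
    [-38,-2.5,0],
    [-38,-2.5,0],
    [-38,-2.5,0],
    [0,0,10],
    [0,0,10],
    [0,0,10],
    [0,0,0],
    [0,0,0]
  ],
  "dr": [
    [0,0,0],
    [0,0,0],
    [0,0,0],
    [0,0,0],
    [0,0,0],
    [0,0,0],
    [0,0,0],
    [0,0,0],
    [0,0,0],
    [0,0,0],
    [0,0,0],
    [0,0,6.6],
    [0,0,6.6],
    [0,0,6.6],
    [0,0,0],
    [0,0,0]
  ]
}}

```text
t: 7.6
tool_pos: [0.541, -0.3657, 0.2559]
tcp_rot: [[0.336, 0.942, -0.002], [0.942, -0.336, -0.0], [-0.001, -0.002, -1.0]]
wrist_force: [-0.6, 0.3, -0.2]
width: 0.0851
```

```bash
python3 - <<'E'
from h import *
import pickle
s,c=wcap('w4.png'); pickle.dump(c,open('w4.pkl','wb')); print(s['t'],s['tool_pos'],s['tcp_rot'].round(3),s['joint_pos'].round(3))
g=c['frame'].max(2); m=(g<30).astype(np.uint8); m[300:,:230]=0; m[300:,410:]=0;m[400:]=0
n,l,st,ce=cv2.connectedComponentsWithStats(m)
for i in range(1,n):
    if st[i,4]>100:
        pts=np.argwhere(l==i)[:,::-1].astype(np.float32); r=cv2.minAreaRect(pts); print(st[i],np.round(r[0],1),np.round(r[1],1),round(r[2],1), wplane(c,*r[0],.144).round(4))
E
```

```text
7.6 [ 0.54099562 -0.36569315  0.25592033] [[ 0.336  0.942 -0.002]
 [ 0.942 -0.336 -0.   ]
 [-0.001 -0.002 -1.   ]] [ 0.873  0.574 -0.568  1.374  0.311  1.284 -0.053]
[313 176  24 127 584] [324.3 239. ] [ 22.5 126.1] 0.7 [ 0.5418 -0.3648  0.144 ]
[313 180   4  64 126] [314.5 211.5] [63.  3.] 90.0 [ 0.542  -0.3439  0.144 ]
[206 204  34  80 655] [222.9 242.6] [81.8 16. ] 75.6 [ 0.4711 -0.3425  0.144 ]
```

View pics/w4.png

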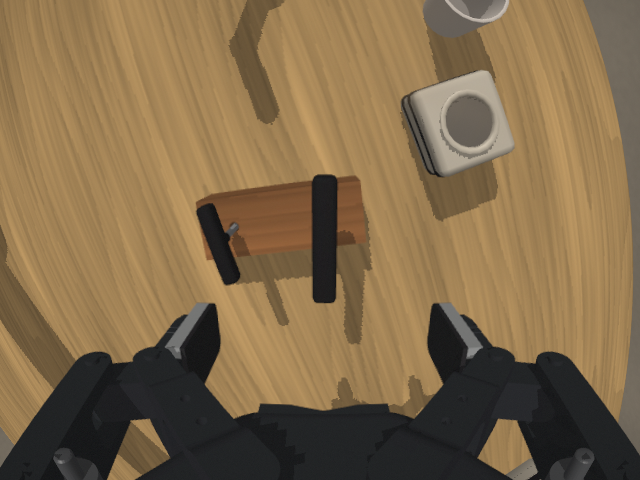

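The bar is at (324,239), vertical in the image, so it's lined up with the jaws and 1 mm off centre. The small key is well clear to the left at (222,243). I'll descend with the jaw at 50 mm.

Request:
{"method": "play_rows", "body": {
  "jaw": [50,50,50,50,50,50,50,50,10,10,10,10,10,10],
  "linear": [
    [1,0.5,20],
    [0,0,35],
    [0,0,35],
    [0,0,30],
    [0,0,15],
    [0,0,7],
    [0,0,0],
    [0,0,0],
    [0,0,0],
    [0,0,0],
    [0,0,0],
    [0,0,0],
    [0,0,0],
    [0,0,0]
  ],
  "dr": [
    [0,0,0.7],
    [0,0,0],
    [0,0,0],
    [0,0,0],
    [0,0,0],
    [0,0,0],
    [0,0,0],
    [0,0,0],
    [0,0,0],
    [0,0,0],
    [0,0,0],
    [0,0,0],
    [0,0,0],
    [0,0,0]
  ],
  "grip_force": 100
}}

```text
t: 8.82
tool_pos: [0.5441, -0.3641, 0.116]
tcp_rot: [[0.349, 0.937, 0.002], [0.937, -0.349, -0.002], [-0.001, 0.003, -1.0]]
wrist_force: [-0.3, 0.3, 7.0]
width: 0.0163
```

```bash
python3 - <<'E'
from h import *
s=robot.read_state(); print(s['t'],s['tool_pos'],s['tcp_rot'].round(3),s['width'],s['wrist_force'],s['ft_torque'],s['joint_pos'].round(3))
c=cap('side','side2.png'); im=c['frame'][300:480,230:470]; cv2.imwrite('pics/s2c.png',cv2.resize(im,None,fx=3,fy=3))
E
```

```text
8.8167 [ 0.54412805 -0.36407414  0.1159663 ] [[ 0.349  0.937  0.002]
 [ 0.937 -0.349 -0.002]
 [-0.001  0.003 -1.   ]] 0.01627284960724013 [-0.33071872  0.32951748  6.99035855] [0.07059029 0.20328745 0.02213759] [ 0.85   0.689 -0.522  1.565  0.39   0.99  -0.144]
```

View pics/s2c.png

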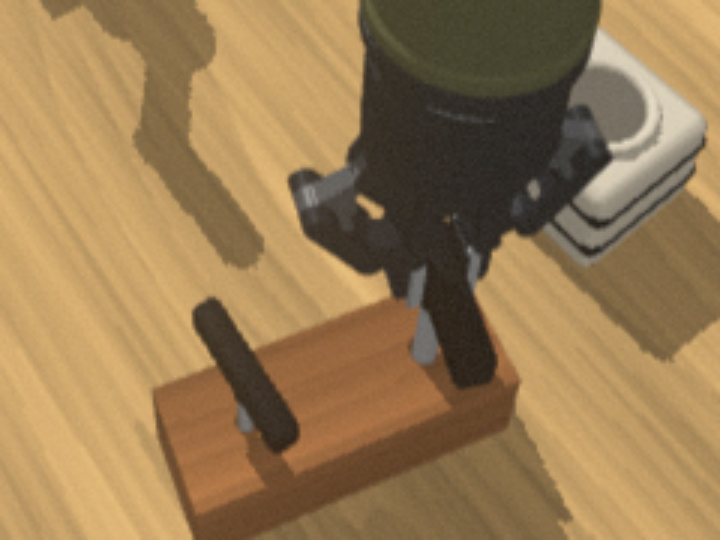

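The bar is gripped in its middle and the key still stands in the hole. I'll lift straight out, then turn towards the insertion heading.

Request:
{"method": "play_rows", "body": {
  "jaw": [10,10,10,10,10,10,10,10,10,10,10,10,10,10,10,10,10,10,10,10],
  "linear": [
    [0,0,-10],
    [0,0,-20],
    [0,0,-30],
    [0,0,-30],
    [0,0,-8],
    [0,0,-8],
    [0,0,-8],
    [0,0,-8],
    [0,0,-8],
    [0,0,-8],
    [0,0,-8],
    [0,0,-8],
    [0,0,-8],
    [0,0,-8],
    [0,0,-8],
    [0,0,-8],
    [0,0,-8],
    [0,0,-8],
    [0,0,-8],
    [0,0,-8]
  ],
  "dr": [
    [0,0,0],
    [0,0,0],
    [0,0,0],
    [0,0,0],
    [0,0,-7],
    [0,0,-7],
    [0,0,-7],
    [0,0,-7],
    [0,0,-7],
    [0,0,-7],
    [0,0,-7],
    [0,0,-7],
    [0,0,-7],
    [0,0,-7],
    [0,0,-7],
    [0,0,-7],
    [0,0,-7],
    [0,0,-7],
    [0,0,-7],
    [0,0,-7]
  ]
}}

```text
t: 10.53
tool_pos: [0.5427, -0.3638, 0.3329]
tcp_rot: [[-0.999, -0.034, -0.001], [-0.034, 0.999, -0.0], [0.001, -0.0, -1.0]]
wrist_force: [0.2, -0.6, -2.4]
width: 0.0165
```

```bash
cat > go.py <<'E'
from h import *
import sys
def go(x,y,z,phi=None):
    s=robot.read_state(); R=np.array(s['tcp_rot']); p=np.array(s['tool_pos'])
    print('t',round(s['t'],2),'tool',p.round(4),'q',np.round(s['joint_pos'],2),'F',np.round(s['wrist_force'],1),'M',np.round(s['ft_torque'],2),'w',round(s['width'],4))
    f0=np.degrees(np.arctan2(R[1,0],R[0,0])); print('phi',f0.round(2),'zaxis',R[:,2].round(4))
    print('tool shift mm',(R.T@(np.array([x,y,z])-p)*1000).round(1))
    if phi is None: phi=f0
    a=np.radians(phi); Rt=np.array([[np.cos(a),np.sin(a),0],[np.sin(a),-np.cos(a),0],[0,0,-1.]])
    rv=cv2.Rodrigues(R.T@Rt)[0].ravel(); print('turn deg (tool)',np.degrees(rv).round(2))
    print('shift in target axes',(Rt.T@(np.array([x,y,z])-p)*1000).round(1))
if __name__=='__main__': go(*map(float,sys.argv[1:]))
E
python3 go.py .5698 .126 .30 194.3
```

```text
t 10.53 tool [ 0.5427 -0.3638  0.3329] q [ 1.07  0.66 -1.09  1.22  0.57  1.57  1.7 ] F [ 0.2 -0.6 -2.4] M [ 0.02 -0.03 -0.02] w 0.0165
phi -178.07 zaxis [-1.e-03 -1.e-04 -1.e+00]
tool shift mm [-43.6 488.6  32.9]
turn deg (tool) [  0.    -0.06 -12.37]
shift in target axes [-147.2  467.9   32.9]
```

Request:
{"method": "play_rows", "body": {
  "jaw": [10,10,10,10,10,10,10,10,10,10,10,10,10,10,10],
  "linear": [
    [-3,20,-5],
    [-3,36,0],
    [-3,36,0],
    [-3,36,0],
    [-3,36,0],
    [-3,36,0],
    [-3,36,0],
    [-3,36,0],
    [-3,36,0],
    [-3,36,0],
    [-3,36,0],
    [-3,36,0],
    [-3,36,0],
    [-4,36,0],
    [0,0,0]
  ],
  "dr": [
    [0,0,0],
    [0,0,0],
    [0,0,0],
    [0,0,0],
    [0,0,0],
    [0,0,0],
    [0,0,0],
    [0,0,0],
    [0,0,0],
    [0,0,0],
    [0,0,0],
    [0,0,0],
    [0,0,0],
    [0,0,0],
    [0,0,0]
  ]
}}

```text
t: 11.78
tool_pos: [0.5704, 0.1347, 0.3385]
tcp_rot: [[-0.999, -0.039, 0.0], [-0.039, 0.999, 0.005], [-0.0, 0.005, -1.0]]
wrist_force: [-1.5, 0.7, -3.3]
width: 0.0165
```

Request:
{"method": "play_rows", "body": {
  "jaw": [10,10,10,10,10,10,10,10,10,10,10,10,10],
  "linear": [
    [0,0,0],
    [0,0,0],
    [0,0,0],
    [0,0,0],
    [0,0,0],
    [0,0,0],
    [0,0,0],
    [0,0,0],
    [0,0,0],
    [0,0,0],
    [0,0,0],
    [0,0,0],
    [0,0,0]
  ],
  "dr": [
    [0,0,-6.6],
    [0,0,-6.6],
    [0,0,-6.6],
    [0,0,-6.6],
    [0,0,-6.6],
    [0,0,-6.6],
    [0,0,-6.6],
    [0,0,-6.6],
    [0,0,-6.6],
    [0,0,-6.6],
    [0,0,-6.6],
    [0,0,0],
    [0,0,0]
  ]
}}

```text
t: 12.87
tool_pos: [0.5727, 0.1248, 0.3373]
tcp_rot: [[-0.276, -0.961, -0.0], [-0.961, 0.276, -0.001], [0.001, 0.0, -1.0]]
wrist_force: [0.3, -0.2, -2.6]
width: 0.0166
```

```bash
python3 go.py .5698 .126 .276 254.3; python3 - <<'E'
from h import *
import pickle
s,c=wcap('w5.png'); pickle.dump((s,c),open('w5.pkl','wb'))
cs=cap('side','side3.png'); pickle.dump(cs,open('s3.pkl','wb')); ct=cap('top','top3.png'); pickle.dump(ct,open('t3.pkl','wb'))
im=cs['frame'][100:280,140:340]; cv2.imwrite('pics/s3c.png',cv2.resize(im,None,fx=3.5,fy=3.3,interpolation=cv2.INTER_CUBIC))
E
```

```text
t 12.87 tool [0.5727 0.1248 0.3373] q [ 0.45  0.65 -1.37  1.41  0.64  1.58  2.  ] F [ 0.3 -0.2 -2.6] M [ 0.04 -0.01  0.03] w 0.0166
phi -106.03 zaxis [-4.e-04 -5.e-04 -1.e+00]
tool shift mm [-0.4  3.1 61.3]
turn deg (tool) [ 0.02 -0.04 -0.33]
shift in target axes [-0.4  3.1 61.3]
```

View pics/w5.png

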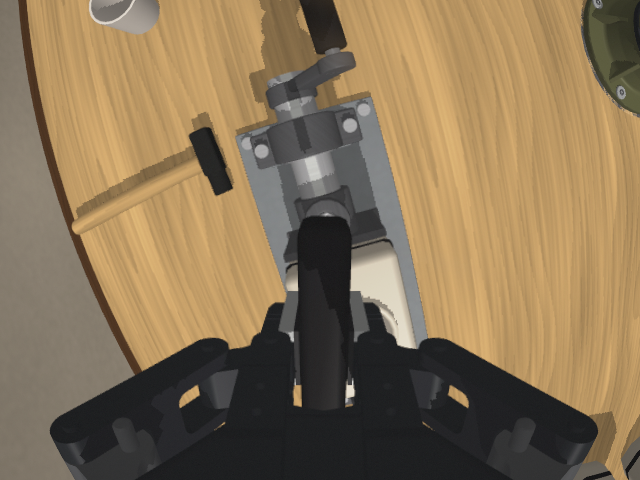

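View pics/side3.png

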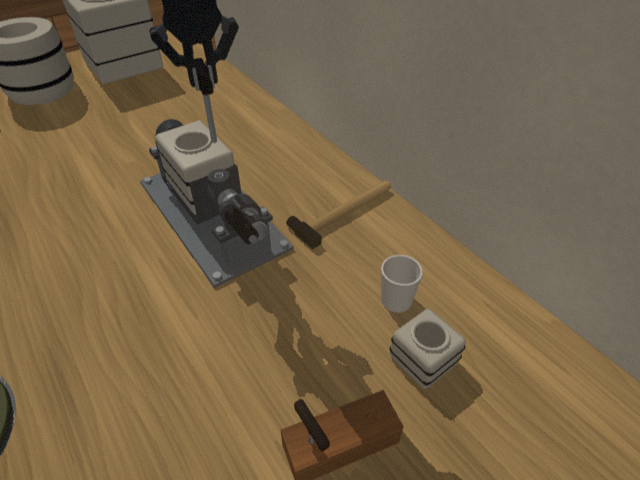

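The side view shows the key hanging, with the bar at (204,75) and tip about (214,141), and the socket at (219,176). I'll check the tilt and the tip offset against projections.

```bash
python3 - <<'E'
from h import *
import pickle
cs=pickle.load(open('s3.pkl','rb')); ct=pickle.load(open('t3.pkl','rb'))
p=np.array([.5727,.1248,.3373])
for dz in (-.007,.0,.106): print('tool axis pt',p[2]-dz,np.round(proj(cs,p-[0,0,dz]),1))
print('socket side',np.round(proj(cs,[.5698,.126,.16]),1),'top',np.round(proj(ct,[.5698,.126,.16]),1))
im=cs['frame'][60:190,170:250]; cv2.imwrite('pics/s3c.png',cv2.resize(im,None,fx=4.5,fy=4.5,interpolation=cv2.INTER_CUBIC))
E
```

```text
tool axis pt 0.3443 [203.8  83.3]
tool axis pt 0.3373 [204.6  87.4]
tool axis pt 0.2313 [214.4 143. ]
socket side [218.4 175.5] top [213.9 261.1]
```

View pics/s3c.png

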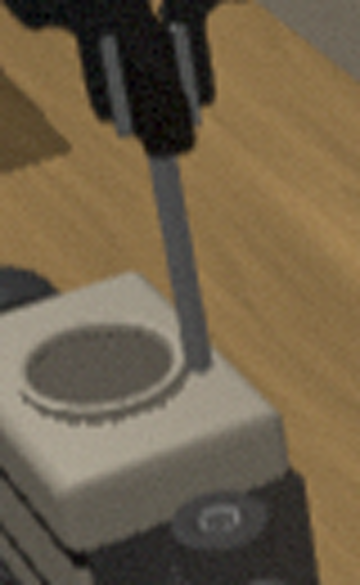

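Request:
{"method": "play_rows", "body": {
  "jaw": [10,10,10,10,10,10,10],
  "linear": [
    [0,2.8,15],
    [0,0,20],
    [0,0,18],
    [0,0,8],
    [0,0,3],
    [0,0,0],
    [0,0,0]
  ],
  "dr": [
    [0,0,-0.3],
    [0,0,0],
    [0,0,0],
    [0,0,0],
    [0,0,0],
    [0,0,0],
    [0,0,0]
  ]
}}

```text
t: 13.6
tool_pos: [0.5704, 0.1264, 0.2742]
tcp_rot: [[-0.268, -0.963, 0.001], [-0.963, 0.268, 0.001], [-0.001, -0.001, -1.0]]
wrist_force: [0.2, -0.3, -2.4]
width: 0.0161
```

```bash
python3 go.py .570 .1257 .256 254.3; python3 - <<'E'
from h import *
cs=cap('side','side4.png')
im=cs['frame'][100:200,180:260]; cv2.imwrite('pics/s4c.png',cv2.resize(im,None,fx=6,fy=6,interpolation=cv2.INTER_CUBIC))
ct=cap('top','top4.png')
E
```

```text
t 13.6 tool [0.5704 0.1264 0.2742] q [ 0.45  0.69 -1.35  1.53  0.68  1.46  1.95] F [ 0.2 -0.3 -2.4] M [-0.03  0.03  0.03] w 0.0161
phi -105.55 zaxis [ 8.e-04  7.e-04 -1.e+00]
tool shift mm [ 0.8  0.2 18.2]
turn deg (tool) [-0.04  0.05  0.15]
shift in target axes [ 0.8  0.2 18.2]
```

View pics/s4c.png

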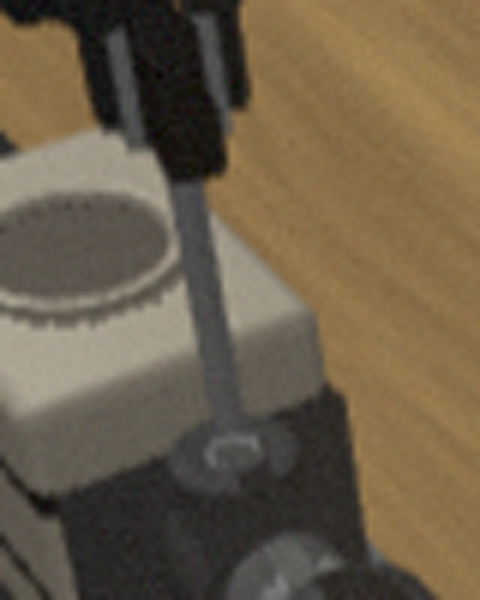

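The tip is at crop (230,418), and the line of the shank meets the socket at (235,452). I'll go down gently.

Request:
{"method": "play_rows", "body": {
  "jaw": [10,10,10,10,10,10,10,10],
  "linear": [
    [0.5,0.2,3],
    [0,0,3],
    [0,0,2],
    [0,0,1.5],
    [0,0,1.5],
    [0,0,1],
    [0,0,0],
    [0,0,0]
  ],
  "dr": [
    [0,0,0.1],
    [0,0,0],
    [0,0,0],
    [0,0,0],
    [0,0,0],
    [0,0,0],
    [0,0,0],
    [0,0,0]
  ]
}}

```text
t: 14.37
tool_pos: [0.5697, 0.1251, 0.2609]
tcp_rot: [[-0.269, -0.963, -0.001], [-0.963, 0.269, -0.001], [0.001, 0.0, -1.0]]
wrist_force: [-1.6, -2.0, -2.6]
width: 0.0161
```

```bash
python3 go.py .570 .1257 .256 254.3
```

```text
t 14.37 tool [0.5697 0.1251 0.2609] q [ 0.45  0.7  -1.34  1.56  0.69  1.43  1.93] F [-1.6 -2.  -2.6] M [-0.55  0.19 -0.02] w 0.0161
phi -105.63 zaxis [-6.e-04 -8.e-04 -1.e+00]
tool shift mm [-0.6 -0.2  4.9]
turn deg (tool) [ 0.02 -0.06  0.07]
shift in target axes [-0.6 -0.1  4.9]
```

The tip is in the socket with no axial force. I'll go 5 mm deeper.

Request:
{"method": "play_rows", "body": {
  "jaw": [10,10,10,10,10,10,10],
  "linear": [
    [0.5,0.2,1],
    [0,0,1],
    [0,0,1],
    [0,0,1],
    [0,0,0.8],
    [0,0,0],
    [0,0,0]
  ],
  "dr": [
    [0,0,0],
    [0,0,0],
    [0,0,0],
    [0,0,0],
    [0,0,0],
    [0,0,0],
    [0,0,0]
  ]
}}

```text
t: 14.95
tool_pos: [0.5695, 0.1251, 0.2562]
tcp_rot: [[-0.269, -0.963, -0.0], [-0.963, 0.269, -0.0], [0.0, 0.0, -1.0]]
wrist_force: [-1.0, -2.8, -3.1]
width: 0.0164
```

```bash
python3 go.py .570 .1257 .256 254.3;  python3 - <<'E'
from h import *
cs=cap('side','side5.png')
im=cs['frame'][100:200,180:260]; cv2.imwrite('pics/s5c.png',cv2.resize(im,None,fx=6,fy=6,interpolation=cv2.INTER_CUBIC))
E
```

```text
t 14.95 tool [0.5695 0.1251 0.2562] q [ 0.45  0.71 -1.34  1.57  0.69  1.42  1.93] F [-1.  -2.8 -3.1] M [-0.69  0.06 -0.02] w 0.0164
phi -105.62 zaxis [-2.e-04 -2.e-04 -1.e+00]
tool shift mm [-0.8 -0.3  0.2]
turn deg (tool) [ 0.01 -0.02  0.08]
shift in target axes [-0.8 -0.3  0.2]
```

View pics/s5c.png

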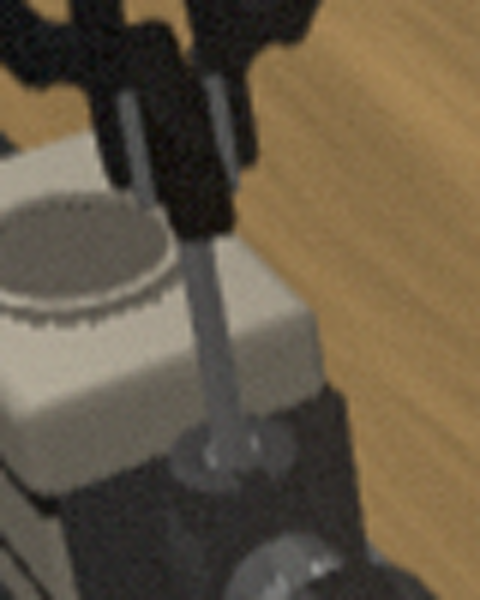

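The key is about 10 mm in. I'll turn clockwise, following the screw down slightly.

Request:
{"method": "play_rows", "body": {
  "jaw": [10,10,10,10,10,10,10,10,10,10,10,10,10,10,10,10,10],
  "linear": [
    [0.4,0,0],
    [0,0,0],
    [0,0,0.1],
    [0,0,0],
    [0,0,0.1],
    [0,0,0],
    [0,0,0.1],
    [0,0,0],
    [0,0,0.1],
    [0,0,0],
    [0,0,0.1],
    [0,0,0],
    [0,0,0.1],
    [0,0,0],
    [0,0,0],
    [0,0,0],
    [0,0,0]
  ],
  "dr": [
    [0,0,3],
    [0,0,5],
    [0,0,6],
    [0,0,7],
    [0,0,7],
    [0,0,7],
    [0,0,7],
    [0,0,7],
    [0,0,7],
    [0,0,7],
    [0,0,7],
    [0,0,7],
    [0,0,7],
    [0,0,7],
    [0,0,7],
    [0,0,5],
    [0,0,0]
  ]
}}

```text
t: 16.42
tool_pos: [0.5687, 0.1269, 0.2562]
tcp_rot: [[-0.877, 0.48, -0.0], [0.48, 0.877, 0.002], [0.001, 0.002, -1.0]]
wrist_force: [-2.3, 1.7, -2.0]
width: 0.0161
```

```bash
python3 go.py .5695 .1251 .256
```

```text
t 16.42 tool [0.5687 0.1269 0.2562] q [ 0.27  0.52 -0.86  1.57  0.4   1.24  0.41] F [-2.3  1.7 -2. ] M [0.76 0.68 0.21] w 0.0161
phi 151.3 zaxis [-1.0e-04  2.2e-03 -1.0e+00]
tool shift mm [-1.6 -1.2  0.1]
turn deg (tool) [ 0.11 -0.07 -0.  ]
shift in target axes [-1.6 -1.2  0.2]
```

Request:
{"method": "play_rows", "body": {
  "jaw": [10,10,10,10,10],
  "linear": [
    [-0.5,-0.2,0.1],
    [-0.4,-0.2,0],
    [0,0,0.1],
    [0,0,0],
    [0,0,0]
  ],
  "dr": [
    [0,0,5],
    [0,0,7],
    [0,0,7],
    [0,0,5],
    [0,0,0]
  ]
}}

```text
t: 16.83
tool_pos: [0.5694, 0.1267, 0.2561]
tcp_rot: [[-0.609, 0.793, 0.0], [0.793, 0.609, 0.003], [0.002, 0.002, -1.0]]
wrist_force: [-2.2, 5.2, -1.7]
width: 0.0165
```

```bash
python3 go.py .5695 .126 .256
```

```text
t 16.83 tool [0.5694 0.1267 0.2561] q [ 0.21  0.49 -0.75  1.57  0.35  1.22  0.05] F [-2.2  5.2 -1.7] M [1.54 0.79 0.15] w 0.0165
phi 127.49 zaxis [ 2.0e-04  3.3e-03 -1.0e+00]
tool shift mm [-0.7 -0.4  0.1]
turn deg (tool) [ 0.12 -0.14 -0.  ]
shift in target axes [-0.7 -0.4  0.1]
```

The side force lies along the tool's x at every heading, so the key sits about 1.8 mm off along the bar. I'll shift by that amount and keep turning.

Request:
{"method": "play_rows", "body": {
  "jaw": [10,10,10,10,10],
  "linear": [
    [0.9,0,0.1],
    [0.9,0,0],
    [0,0,0.1],
    [0,0,0],
    [0,0,0]
  ],
  "dr": [
    [0,0,4],
    [0,0,5],
    [0,0,5],
    [0,0,4],
    [0,0,0]
  ]
}}

```text
t: 17.25
tool_pos: [0.5694, 0.1273, 0.2561]
tcp_rot: [[-0.335, 0.942, 0.002], [0.942, 0.335, 0.002], [0.002, 0.003, -1.0]]
wrist_force: [-0.3, 4.3, -0.7]
width: 0.016
```

```bash
python3 go.py .5695 .126 .256
```

```text
t 17.25 tool [0.5694 0.1273 0.2561] q [ 0.16  0.47 -0.66  1.57  0.3   1.2  -0.22] F [-0.3  4.3 -0.7] M [1.33 0.14 0.16] w 0.016
phi 109.59 zaxis [ 0.0019  0.0024 -1.    ]
tool shift mm [-1.3 -0.3  0.1]
turn deg (tool) [ 0.15 -0.09 -0.  ]
shift in target axes [-1.3 -0.3  0.1]
```

Request:
{"method": "play_rows", "body": {
  "jaw": [10,10,10,10,10],
  "linear": [
    [0.5,0,0],
    [0.4,0,0.1],
    [0,0,0],
    [0,0,0],
    [0,0,0]
  ],
  "dr": [
    [0,0,4],
    [0,0,5],
    [0,0,5],
    [0,0,4],
    [0,0,0]
  ]
}}

```text
t: 17.67
tool_pos: [0.5697, 0.1275, 0.2561]
tcp_rot: [[-0.028, 1.0, 0.003], [1.0, 0.028, 0.002], [0.002, 0.003, -1.0]]
wrist_force: [0.7, 4.1, 0.3]
width: 0.0164
```

```bash
python3 go.py .5695 .126 .256
```

```text
t 17.67 tool [0.5697 0.1275 0.2561] q [ 0.11  0.46 -0.58  1.57  0.27  1.19 -0.5 ] F [0.7 4.1 0.3] M [ 1.25 -0.47  0.2 ] w 0.0164
phi 91.59 zaxis [ 0.0029  0.0017 -1.    ]
tool shift mm [-1.5 -0.2  0.1]
turn deg (tool) [ 0.17 -0.09 -0.  ]
shift in target axes [-1.5 -0.2  0.1]
```

Request:
{"method": "play_rows", "body": {
  "jaw": [10,10,10,10,10],
  "linear": [
    [0.5,0,0],
    [0.5,0,0],
    [0,0,0],
    [0,0,0],
    [0,0,0]
  ],
  "dr": [
    [0.2,-0.1,4],
    [0,0,5],
    [0,0,5],
    [0,0,4],
    [0,0,0]
  ]
}}

```text
t: 18.08
tool_pos: [0.5702, 0.1278, 0.2561]
tcp_rot: [[0.283, 0.959, 0.0], [0.959, -0.283, -0.001], [-0.001, 0.0, -1.0]]
wrist_force: [3.0, 3.0, 1.2]
width: 0.0164
```

```bash
python3 go.py .5695 .126 .256
```

```text
t 18.08 tool [0.5702 0.1278 0.2561] q [ 0.06  0.45 -0.5   1.57  0.23  1.18 -0.77] F [3.  3.  1.2] M [ 0.92 -1.12  0.13] w 0.0164
phi 73.57 zaxis [ 1.e-04 -9.e-04 -1.e+00]
tool shift mm [-1.9 -0.1  0.1]
turn deg (tool) [0.02 0.05 0.  ]
shift in target axes [-1.9 -0.1  0.1]
```

Request:
{"method": "play_rows", "body": {
  "jaw": [10,10,10,10,10],
  "linear": [
    [0.3,0,-0.2],
    [0.3,0,0],
    [0,0,0],
    [0,0,0],
    [0,0,0]
  ],
  "dr": [
    [0,0,4],
    [0,0,5],
    [0,0,5],
    [0,0,4],
    [0,0,0]
  ]
}}

```text
t: 18.5
tool_pos: [0.5704, 0.1277, 0.2561]
tcp_rot: [[0.565, 0.825, 0.0], [0.825, -0.565, -0.002], [-0.001, 0.001, -1.0]]
wrist_force: [4.9, 1.0, 0.1]
width: 0.0163
```

```bash
python3 go.py .5695 .126 .256
```

```text
t 18.5 tool [0.5704 0.1277 0.2561] q [ 0.01  0.44 -0.42  1.57  0.19  1.17 -1.05] F [4.9 1.  0.1] M [ 0.58 -1.64  0.2 ] w 0.0163
phi 55.57 zaxis [ 0.     -0.0017 -1.    ]
tool shift mm [-1.9  0.2  0.1]
turn deg (tool) [0.06 0.08 0.  ]
shift in target axes [-1.9  0.2  0.1]
```

Request:
{"method": "play_rows", "body": {
  "jaw": [10,10,10,10,10],
  "linear": [
    [0.4,-0.2,0],
    [0.4,0,0],
    [0,0,0],
    [0,0,0],
    [0,0,0]
  ],
  "dr": [
    [0,0,4],
    [0,0,5],
    [0,0,5],
    [0,0,4],
    [0,0,0]
  ]
}}

```text
t: 18.92
tool_pos: [0.5707, 0.1277, 0.2561]
tcp_rot: [[0.793, 0.609, -0.0], [0.609, -0.793, -0.003], [-0.002, 0.002, -1.0]]
wrist_force: [5.4, 1.0, 0.8]
width: 0.0161
```

```bash
python3 go.py .5695 .126 .256
```

```text
t 18.92 tool [0.5707 0.1277 0.2561] q [-0.04  0.43 -0.34  1.57  0.16  1.17 -1.33] F [5.4 1.  0.8] M [ 0.09 -1.66  0.18] w 0.0161
phi 37.53 zaxis [-2.0e-04 -2.8e-03 -1.0e+00]
tool shift mm [-2.   0.6  0.1]
turn deg (tool) [0.12 0.11 0.  ]
shift in target axes [-2.   0.6  0.1]
```

Request:
{"method": "play_rows", "body": {
  "jaw": [10,10,10,10,10],
  "linear": [
    [0.2,-0.3,0],
    [0.2,-0.3,0],
    [0,0,0],
    [0,0,0],
    [0,0,0]
  ],
  "dr": [
    [0.1,0.1,4],
    [0,0,5],
    [0,0,5],
    [0,0,2],
    [0,0,0]
  ]
}}

```text
t: 19.33
tool_pos: [0.5709, 0.1274, 0.2561]
tcp_rot: [[0.93, 0.368, 0.0], [0.368, -0.93, -0.002], [-0.0, 0.002, -1.0]]
wrist_force: [5.3, -1.6, 0.1]
width: 0.0166
```

```bash
python3 go.py .5695 .126 .256
```

```text
t 19.33 tool [0.5709 0.1274 0.2561] q [-0.08  0.43 -0.27  1.57  0.13  1.16 -1.58] F [ 5.3 -1.6  0.1] M [-0.53 -1.73  0.27] w 0.0166
phi 21.62 zaxis [ 3.0e-04 -1.7e-03 -1.0e+00]
tool shift mm [-1.8  0.8  0.1]
turn deg (tool) [0.1  0.02 0.  ]
shift in target axes [-1.8  0.8  0.1]
```

Request:
{"method": "play_rows", "body": {
  "jaw": [10,10,10,10],
  "linear": [
    [0.3,0,0],
    [0,0,0],
    [0,0,0],
    [0,0,0]
  ],
  "dr": [
    [0.1,0,4],
    [0,0,4],
    [0,0,3],
    [0,0,0]
  ]
}}

```text
t: 19.67
tool_pos: [0.5711, 0.1271, 0.2561]
tcp_rot: [[0.983, 0.183, -0.0], [0.183, -0.983, -0.001], [-0.001, 0.001, -1.0]]
wrist_force: [5.5, -2.5, 1.8]
width: 0.0163
```

```bash
python3 go.py .5695 .126 .256
```

```text
t 19.67 tool [0.5711 0.1271 0.2561] q [-0.11  0.43 -0.23  1.57  0.1   1.16 -1.75] F [ 5.5 -2.5  1.8] M [-0.87 -1.76  0.33] w 0.0163
phi 10.56 zaxis [-5.e-04 -7.e-04 -1.e+00]
tool shift mm [-1.8  0.8  0.1]
turn deg (tool) [0.03 0.03 0.  ]
shift in target axes [-1.8  0.8  0.1]
```

Request:
{"method": "play_rows", "body": {
  "jaw": [10,10,10,10],
  "linear": [
    [0.3,0,-0.2],
    [0,0,0],
    [0,0,0],
    [0,0,0]
  ],
  "dr": [
    [0,0,3],
    [0,0,4],
    [0,0,3],
    [0,0,0]
  ]
}}

```text
t: 20.0
tool_pos: [0.5712, 0.1269, 0.2561]
tcp_rot: [[1.0, 0.01, -0.001], [0.01, -1.0, -0.001], [-0.001, 0.001, -1.0]]
wrist_force: [4.7, -3.4, 1.3]
width: 0.0165
```

```bash
python3 go.py .5695 .126 .256; python3 -c "
from h import *
for i in range(4): print(robot.read_state()['ft_torque'][2])"
```

```text
t 20.0 tool [0.5712 0.1269 0.2561] q [-0.14  0.42 -0.19  1.57  0.08  1.16 -1.9 ] F [ 4.7 -3.4  1.3] M [-1.04 -1.6   0.44] w 0.0165
phi 0.56 zaxis [-0.0011 -0.0012 -1.    ]
tool shift mm [-1.7  0.8  0.1]
turn deg (tool) [0.07 0.07 0.  ]
shift in target axes [-1.7  0.8  0.1]
0.439047298044437
0.439047298044437
0.439047298044437
0.439047298044437
```

Request:
{"method": "play_rows", "body": {
  "jaw": [10,10,10,10],
  "linear": [
    [0,0,0],
    [0,0,0],
    [0,0,0],
    [0,0,0]
  ],
  "dr": [
    [0,0,3],
    [0,0,3],
    [0,0,0],
    [0,0,0]
  ]
}}

```text
t: 20.33
tool_pos: [0.5712, 0.1268, 0.2561]
tcp_rot: [[0.996, -0.092, -0.001], [-0.092, -0.996, -0.001], [-0.001, 0.001, -1.0]]
wrist_force: [4.4, -2.9, 1.5]
width: 0.0165
```

```bash
python3 go.py .5695 .126 .256
```

```text
t 20.33 tool [0.5712 0.1268 0.2561] q [-0.16  0.42 -0.16  1.57  0.07  1.16 -1.99] F [ 4.4 -2.9  1.5] M [-1.17 -1.5   0.43] w 0.0165
phi -5.27 zaxis [-0.0011 -0.0014 -1.    ]
tool shift mm [-1.6  0.9  0.1]
turn deg (tool) [0.09 0.06 0.  ]
shift in target axes [-1.6  0.9  0.1]
```

Request:
{"method": "play_rows", "body": {
  "jaw": [10],
  "linear": [
    [0,0,0]
  ],
  "dr": [
    [0,0,0]
  ]
}}

```text
t: 20.42
tool_pos: [0.5712, 0.1267, 0.2561]
tcp_rot: [[0.996, -0.091, -0.001], [-0.091, -0.996, -0.001], [-0.001, 0.001, -1.0]]
wrist_force: [5.0, -3.8, 0.6]
width: 0.0164
```

```bash
python3 go.py .5695 .126 .256
```

```text
t 20.42 tool [0.5712 0.1267 0.2561] q [-0.16  0.42 -0.16  1.57  0.07  1.16 -1.99] F [ 5.  -3.8  0.6] M [-1.14 -1.6   0.49] w 0.0164
phi -5.25 zaxis [-0.0012 -0.0014 -1.    ]
tool shift mm [-1.6  0.9  0.1]
turn deg (tool) [0.09 0.06 0.  ]
shift in target axes [-1.6  0.9  0.1]
```

Request:
{"method": "play_rows", "body": {
  "jaw": [10,10,10,10,10],
  "linear": [
    [0,0,0],
    [0,0,0],
    [0,0,0],
    [0,0,0],
    [0,0,0]
  ],
  "dr": [
    [0,0,2],
    [0,0,3],
    [0,0,3],
    [0,0,0],
    [0,0,0]
  ]
}}

```text
t: 20.83
tool_pos: [0.5711, 0.1266, 0.2561]
tcp_rot: [[0.973, -0.229, -0.001], [-0.229, -0.973, -0.002], [-0.001, 0.002, -1.0]]
wrist_force: [4.6, -3.2, 1.4]
width: 0.0163
```

```bash
cat > m.py <<'E'
from h import *
for i in range(5): cap('top'); s=robot.read_state(); print(round(s['t'],3),s['ft_torque'][2].round(3),np.round(s['wrist_force'],1))
E
python3 m.py; python3 go.py .5695 .126 .256
```

```text
20.883 0.505 [ 3.7 -3.4  0.9]
20.933 0.492 [ 5.2 -3.8  1. ]
20.983 0.494 [ 4.1 -3.9  0.5]
21.033 0.517 [ 4.8 -3.5  1.6]
21.083 0.518 [ 5.  -3.8  1.6]
t 21.08 tool [0.5711 0.1266 0.2561] q [-0.18  0.42 -0.13  1.57  0.06  1.16 -2.12] F [ 5.  -3.8  1.6] M [-1.22 -1.55  0.52] w 0.0167
phi -13.24 zaxis [-0.0013 -0.0016 -1.    ]
tool shift mm [-1.4  0.9  0.1]
turn deg (tool) [0.1  0.05 0.  ]
shift in target axes [-1.4  0.9  0.1]
```

Request:
{"method": "play_rows", "body": {
  "jaw": [10,10,10,10,10],
  "linear": [
    [0,0,0],
    [0,0,0],
    [0,0,0],
    [0,0,0],
    [0,0,0]
  ],
  "dr": [
    [0,0,2],
    [0,0,3],
    [0,0,2],
    [0,0,0],
    [0,0,0]
  ]
}}

```text
t: 21.5
tool_pos: [0.5711, 0.1264, 0.2561]
tcp_rot: [[0.938, -0.346, -0.001], [-0.346, -0.938, -0.002], [-0.001, 0.002, -1.0]]
wrist_force: [4.8, -4.6, 1.6]
width: 0.0165
```

```bash
python3 m.py; python3 go.py .5695 .126 .256
```

```text
21.55 0.592 [ 4.6 -3.6  1.6]
21.6 0.569 [ 5.1 -4.8  1.8]
21.65 0.609 [ 4.4 -3.6  1.2]
21.7 0.617 [ 4.9 -4.5  1.3]
21.75 0.584 [ 3.6 -3.9  1. ]
t 21.75 tool [0.5711 0.1264 0.2561] q [-0.2   0.42 -0.1   1.57  0.04  1.15 -2.23] F [ 3.6 -3.9  1. ] M [-1.33 -1.47  0.58] w 0.0165
phi -20.24 zaxis [-0.0014 -0.0018 -1.    ]
tool shift mm [-1.3  1.   0.1]
turn deg (tool) [0.12 0.04 0.  ]
shift in target axes [-1.3  1.   0.1]
```

The torque averages 0.59 N m, inside the tight band. I'll back off within the socket's play and relieve the side load before drawing the key.

Request:
{"method": "play_rows", "body": {
  "jaw": [10,10,10,10,10],
  "linear": [
    [0,0,0],
    [0,0,0],
    [0.8,0.3,0],
    [0.5,0.2,0],
    [0,0,0]
  ],
  "dr": [
    [0,0,-2],
    [0,0,-2],
    [0,0,-1.5],
    [0,0,0],
    [0,0,0]
  ]
}}

```text
t: 22.17
tool_pos: [0.5715, 0.1264, 0.256]
tcp_rot: [[0.966, -0.259, -0.003], [-0.259, -0.966, -0.0], [-0.003, 0.001, -1.0]]
wrist_force: [3.6, -4.4, 3.2]
width: 0.0164
```

```bash
python3 go.py .5695 .126 .256
```

```text
t 22.17 tool [0.5715 0.1264 0.256 ] q [-0.18  0.42 -0.12  1.57  0.05  1.16 -2.14] F [ 3.6 -4.4  3.2] M [-1.49 -1.14  0.23] w 0.0164
phi -15.0 zaxis [-2.7e-03 -2.0e-04 -1.0e+00]
tool shift mm [-1.9  0.9  0. ]
turn deg (tool) [0.05 0.15 0.  ]
shift in target axes [-1.9  0.9  0. ]
```

Request:
{"method": "play_rows", "body": {
  "jaw": [10,10,10,10],
  "linear": [
    [0.3,0.2,-0.3],
    [0,0,0],
    [0,0,0],
    [0,0,0]
  ],
  "dr": [
    [0,0,-2],
    [0,0,-2],
    [0,0,-1],
    [0,0,0]
  ]
}}

```text
t: 22.5
tool_pos: [0.5716, 0.1265, 0.2561]
tcp_rot: [[0.985, -0.173, -0.003], [-0.173, -0.985, -0.0], [-0.003, 0.001, -1.0]]
wrist_force: [3.9, -4.6, 1.8]
width: 0.0166
```

```bash
python3 go.py .5695 .126 .256
```

```text
t 22.5 tool [0.5716 0.1265 0.2561] q [-0.17  0.42 -0.14  1.57  0.06  1.16 -2.07] F [ 3.9 -4.6  1.8] M [-1.38 -1.16  0.18] w 0.0166
phi -9.96 zaxis [-3.1e-03 -1.0e-04 -1.0e+00]
tool shift mm [-2.   0.9  0.1]
turn deg (tool) [0.04 0.17 0.  ]
shift in target axes [-2.   0.9  0.1]
```

Request:
{"method": "play_rows", "body": {
  "jaw": [10,10,10,10],
  "linear": [
    [0,0,0],
    [0,0,0],
    [0,0,0],
    [0,0,0]
  ],
  "dr": [
    [0,0,-2],
    [0,0,-2],
    [0,0,0],
    [0,0,0]
  ]
}}

```text
t: 22.83
tool_pos: [0.5716, 0.1266, 0.2561]
tcp_rot: [[0.994, -0.105, -0.003], [-0.105, -0.995, 0.0], [-0.003, 0.0, -1.0]]
wrist_force: [3.3, -4.2, 0.8]
width: 0.0168
```

```bash
python3 go.py .5695 .126 .256; python3 - <<'E'
from h import *
cs=cap('side','side6.png')
im=cs['frame'][60:200,150:300]; cv2.imwrite('pics/s6c.png',cv2.resize(im,None,fx=4,fy=4,interpolation=cv2.INTER_CUBIC))
E
```

```text
t 22.83 tool [0.5716 0.1266 0.2561] q [-0.16  0.43 -0.16  1.57  0.07  1.16 -2.  ] F [ 3.3 -4.2  0.8] M [-1.23 -1.19  0.15] w 0.0168
phi -6.01 zaxis [-3.e-03  1.e-04 -1.e+00]
tool shift mm [-2.   0.8  0.1]
turn deg (tool) [0.01 0.17 0.  ]
shift in target axes [-2.   0.8  0.1]
```

View pics/s6c.png

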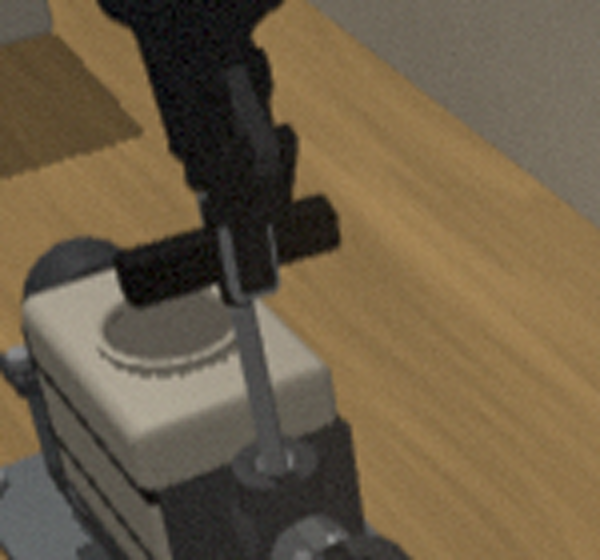

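Request:
{"method": "play_rows", "body": {
  "jaw": [10,10,10,10,10,10,10,10],
  "linear": [
    [0,0,-2],
    [0,0,-3],
    [0,0,-4],
    [0,0,-5],
    [0,0,-6],
    [0,0,-5],
    [0,0,0],
    [0,0,0]
  ],
  "dr": [
    [0,0,0],
    [0,0,0],
    [0,0,0],
    [0,0,0],
    [0,0,0],
    [0,0,0],
    [0,0,0],
    [0,0,0]
  ]
}}

```text
t: 23.55
tool_pos: [0.5709, 0.1287, 0.2813]
tcp_rot: [[0.994, -0.106, -0.004], [-0.106, -0.994, 0.003], [-0.004, -0.002, -1.0]]
wrist_force: [0.3, 0.7, -3.8]
width: 0.0161
```

```bash
python3 go.py .5695 .126 .256; python3 - <<'E'
from h import *
cs=cap('side','side7.png')
im=cs['frame'][60:200,150:300]; cv2.imwrite('pics/s7c.png',cv2.resize(im,None,fx=4,fy=4,interpolation=cv2.INTER_CUBIC))
s=robot.read_state(); p=np.array(s['tool_pos'])
for dz in (0,.05,.106): print((np.array(proj(cs,p-[0,0,dz]))-[150,60])*4)
E
```

```text
t 23.55 tool [0.5709 0.1287 0.2813] q [-0.16  0.41 -0.16  1.52  0.06  1.22 -2.  ] F [ 0.3  0.7 -3.8] M [-0.01 -0.09 -0.06] w 0.0161
phi -6.07 zaxis [-0.0038  0.0026 -1.    ]
tool shift mm [-1.   2.9 25.3]
turn deg (tool) [-0.13  0.23 -0.  ]
shift in target axes [-1.1  2.8 25.3]
[232.11097345 230.3630334 ]
[250.10344116 330.22594985]
[268.58303061 432.7925197 ]
```

View pics/s7c.png

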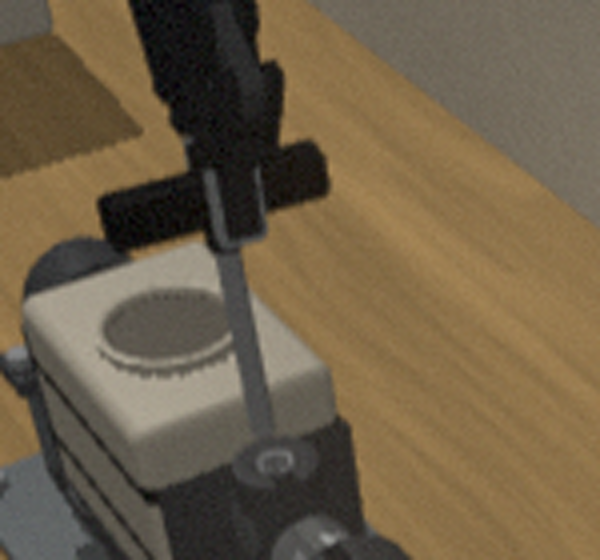

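The key is out and the setscrew's socket is free. The shank tip sits about 1.6 px left of the tool axis, so I'll measure the empty hole now, while it's unobstructed.

```bash
python3 - <<'E'
from h import *
import pickle
cs=cap('side'); ct=cap('top','top8.png'); pickle.dump((cs,ct),open('c8.pkl','wb'))
a=np.array(proj(ct,[.542,-.3645,.055])); b=np.array(proj(cs,[.542,-.3645,.055])); print(a,b)
def crop(c,a,n,k=12,h=25):
    a=a.round().astype(int); im=c['frame'][a[1]-h:a[1]+h,a[0]-h:a[0]+h]; cv2.imwrite('pics/'+n,cv2.resize(im,None,fx=k,fy=k,interpolation=cv2.INTER_CUBIC)); print(n,a-h)
crop(ct,a,'t8c.png'); crop(cs,b,'s8c.png')
E
```

```text
[449.82639366 280.69991734] [369.42069873 416.2469047 ]
t8c.png [425 256]
s8c.png [344 391]
```

View pics/t8c.png

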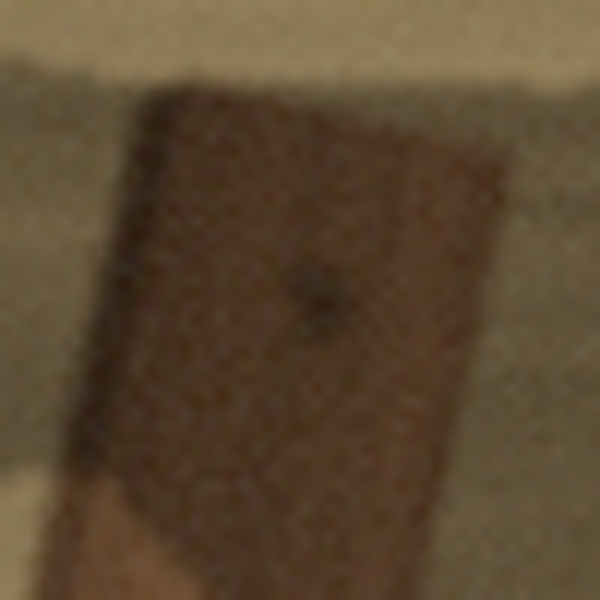

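View pics/s8c.png

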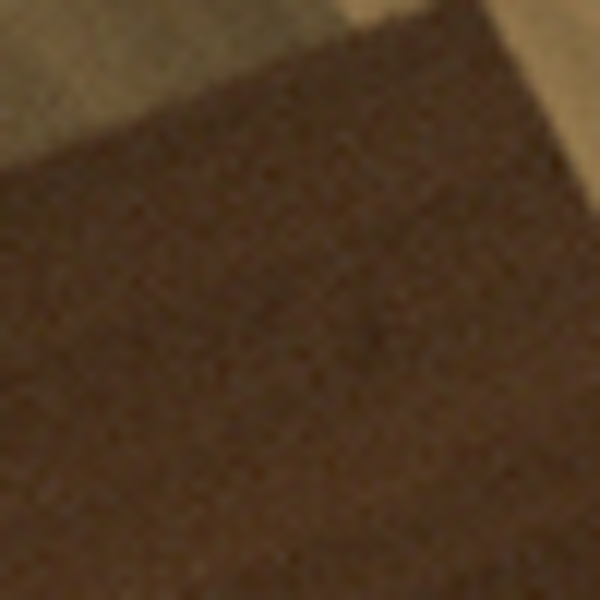

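```bash
python3 - <<'E'
from h import *
import pickle
cs,ct=pickle.load(open('c8.pkl','rb'))
s=robot.read_state(); p=np.array(s['tool_pos']); R=np.array(s['tcp_rot']); tip=p+R[:,2]*.106; print('pred tip',tip.round(4), np.round(proj(cs,tip),1))
q=onplane(cs,215.5,168.75,tip[2]); print('obs tip',q.round(4),'in tool',(R.T@(q-tip)*1000).round(1))
# shank edges automatically: rows 135..165 in side image
F=cs['frame'].astype(int)
for v in (130,140,150,160):
    print(v, F[v,200:225].sum(1)//3)
print('hole top', onplane(ct,451.5,280.8,.055).round(4))
# shank via depth
P=cloud(cs); 
for v in range(126,166,6):
    row=P[v,203:222]; m=(np.abs(row[:,0]-.57)<.02)&(np.abs(row[:,1]-.128)<.02)&(row[:,2]>.17); print(v,m.sum(),row[m].mean(0).round(4) if m.any() else '')
E
```

```text
pred tip [0.5704 0.1287 0.1748] [216.9 168.3]
obs tip [0.5676 0.129  0.1748] in tool [-2.7 -0.1  0. ]
130 [158 153 146 147 146  86  74  71  77  73  77  84 111 107 105 108 110 111
 114 107 110 110 113 110 109]
140 [ 82  81  83  80  83  83  82  73  77  79  73  77  71 102 146 147 147 146
 145 139 120 107 102 107 111]
150 [ 87  91  91  94 119 120 123 153 150  87  75  79  78  74  72 103 147 150
 152 150 145 144 149 147 145]
160 [156 158 151 149 143 134 127 122 114 112 107  84  77  71  76  79  70  73
  92  91  90  95  87  92  90]
hole top [ 0.5418 -0.3681  0.055 ]
126 7 [0.565  0.1251 0.2684]
132 7 [0.565  0.1255 0.2563]
138 6 [0.5656 0.1253 0.2441]
144 6 [0.5652 0.1248 0.2321]
150 7 [0.5662 0.1256 0.2187]
156 7 [0.5662 0.126  0.2056]
162 6 [0.5669 0.1258 0.1922]
```

Request:
{"method": "play_rows", "body": {
  "jaw": [10,10,10,10,10,10,10,10,10,10,10,10,10,10,10,10,10,10,10,10],
  "linear": [
    [0,0,-25],
    [0,0,-35],
    [0,20,0],
    [0,36,0],
    [0,36,0],
    [0,36,0],
    [0,36,0],
    [0,36,0],
    [0,36,0],
    [0,36,0],
    [0,36,0],
    [0,36,0],
    [0,36,0],
    [0,36,0],
    [0,36,0],
    [0,36,0],
    [0,36,0],
    [5,36,0],
    [0,12,0],
    [0,0,0]
  ],
  "dr": [
    [0,0,0],
    [0,0,0],
    [0,0,0],
    [0,0,0],
    [0,0,0],
    [0,0,0],
    [0,0,0],
    [0,0,0],
    [0,0,0],
    [0,0,0],
    [0,0,0],
    [0,0,0],
    [0,0,0],
    [0,0,0],
    [0,0,0],
    [0,0,0],
    [0,0,0],
    [0,0,0],
    [0,0,0],
    [0,0,0]
  ]
}}

```text
t: 25.37
tool_pos: [0.513, -0.4456, 0.338]
tcp_rot: [[0.994, -0.113, -0.007], [-0.113, -0.994, 0.001], [-0.007, -0.001, -1.0]]
wrist_force: [0.2, 0.6, -3.8]
width: 0.0164
```

Request:
{"method": "play_rows", "body": {
  "jaw": [10,10,10,10,10,10,10,10,10,10,10,10,10],
  "linear": [
    [0,0,0],
    [0,0,0],
    [0,0,0],
    [0,0,0],
    [0,0,0],
    [0,0,0],
    [0,0,0],
    [0,0,10],
    [0,0,10],
    [0,0,10],
    [0,0,10],
    [0,0,0],
    [0,0,0]
  ],
  "dr": [
    [0,0,-6.9],
    [0,0,-6.9],
    [0,0,-6.9],
    [0,0,-6.9],
    [0,0,-6.9],
    [0,0,-6.9],
    [0,0,-6.9],
    [0,0,-6.9],
    [0,0,-6.9],
    [0,0,-6.9],
    [0,0,-6.9],
    [0,0,0],
    [0,0,0]
  ]
}}

```text
t: 26.45
tool_pos: [0.5153, -0.4399, 0.2995]
tcp_rot: [[0.348, 0.937, -0.005], [0.937, -0.348, 0.004], [0.002, -0.006, -1.0]]
wrist_force: [-0.9, -0.6, -2.8]
width: 0.0168
```

```bash
python3 go.py .5441 -.3641 .25 69.6; python3 - <<'E'
from h import *
import pickle
s,c=wcap('w9.png'); pickle.dump((s,c),open('w9.pkl','wb')); print(wproj(c,[.542,-.366,.055]))
E
```

```text
t 26.45 tool [ 0.5153 -0.4399  0.2995] q [ 0.83  0.57 -0.31  1.21  0.17  1.39  0.18] F [-0.9 -0.6 -2.8] M [-0.04 -0.02  0.  ] w 0.0168
phi 69.64 zaxis [-0.0046  0.0039 -1.    ]
tool shift mm [81.   0.9 49.7]
turn deg (tool) [-0.32 -0.12  0.04]
shift in target axes [81.1  0.6 49.5]
(np.float64(324.08331014773927), np.float64(133.3358442244496))
```

View pics/w9.png

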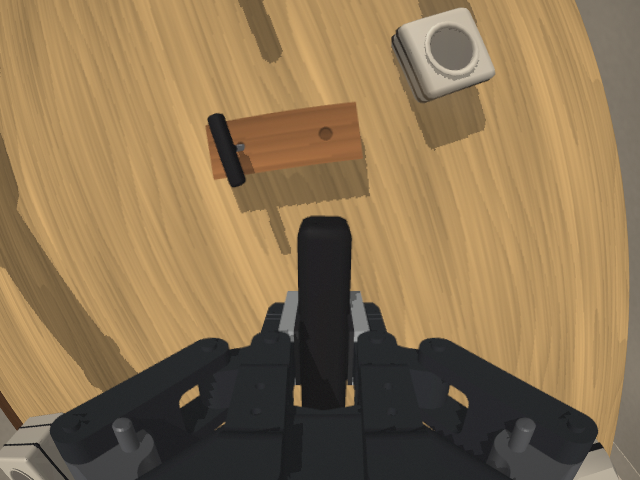

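The hole shows clearly at (325,133). Next I'll refine its position and see the key's shank in the side view.

```bash
cat > shank.py <<'E'
from h import *
import sys,pickle
def meas(fn):
    cs=cap('side'); s=robot.read_state(); p=np.array(s['tool_pos']); R=np.array(s['tcp_rot'])
    tip=p+R[:,2]*.106; b=np.array(proj(cs,tip)); a=np.array(proj(cs,p)); o=(b.round()-[40,70]).astype(int); o=np.maximum(o,0)
    im=cs['frame'][o[1]:o[1]+100,o[0]:o[0]+80].copy(); cv2.imwrite('pics/'+fn,cv2.resize(im,None,fx=6,fy=6,interpolation=cv2.INTER_CUBIC))
    print('origin',o,'pred tcp',((a-o)*6).round(),'pred tip',((b-o)*6).round(), 'tip',tip.round(4))
    pickle.dump((s,cs,o),open('sh.pkl','wb'))
meas(sys.argv[1])
E
python3 - <<'E'
from h import *
import pickle
s,c=pickle.load(open('w9.pkl','rb'))
g=c['frame'][118:148,308:344].astype(int).sum(2)//3
m=(g<60).astype(np.uint8); n,l,st,ce=cv2.connectedComponentsWithStats(m)
for i in range(1,n): print(st[i],ce[i]+[308,118],wplane(c,*(ce[i]+[308,118]),.055).round(4))
print(wplane(c,325.5,133.5,.055))
E
python3 shank.py s9.png
```

```text
[13 10  9  3 10] [324.6 128.5] [ 0.5443 -0.3615  0.055 ]
[ 0.54330524 -0.36666673  0.055     ]
origin [364 357] pred tcp [328. 124.] pred tip [241. 419.] tip [ 0.5154 -0.4403  0.1946]
```

View pics/s9.png

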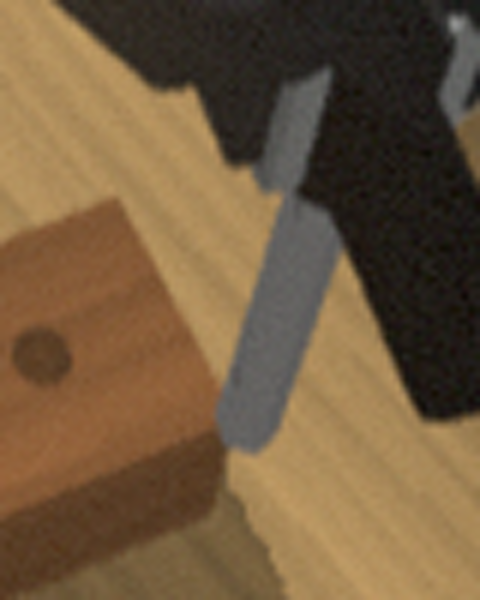

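```bash
python3 - <<'E'
from h import *
import pickle
s,cs,o=pickle.load(open('sh.pkl','rb'))
R=np.array(s['tcp_rot']);p=np.array(s['tool_pos']); tip=p+R[:,2]*.106
f=lambda u,v,z:onplane(cs,u/6+o[0],v/6+o[1],z)
for uv in ((247,438),(247,434)):
    q=f(*uv,tip[2]); print('tip',q.round(4),'tool',(R.T@(q-tip)*1000).round(1))
h=f(42,355,.055); print('hole side',h.round(4))
# shank axis in a plane through hypothetic; test axis points using vertical plane containing tool x
for uv in ((312,220),(281,320),(256,400)):
    oo,d=ray(cs,uv[0]/6+o[0],uv[1]/6+o[1]); n=R[:,1]  # plane tool y=0
    t=((p-oo)@n)/(d@n); print((R.T@(oo+t*d-p)*1000).round(1))
P=cloud(cs)
u,v=int(280/6+o[0]),int(320/6+o[1]); print('depth pts',[ (R.T@(P[vv,int(uu/6+o[0])]-p)*1000).round(1) for uu,vv in ((300,int(250/6+o[1])),(280,v),(258,int(400/6+o[1])))])
E
```

```text
tip [ 0.5139 -0.4436  0.1946] tool [-3.6 -0.2 -0. ]
tip [ 0.5144 -0.4431  0.1946] tool [-2.9  0.1 -0. ]
hole side [ 0.5439 -0.3657  0.055 ]
[-3.2 -0.  25.2]
[-2.9  0.  60.9]
[-2.7  0.  92.4]
depth pts [array([-7.2, -3.9, 24.3]), array([-6.3, -3.6, 51.6]), array([-6.4, -2.7, 81.4])]
```

Request:
{"method": "play_rows", "body": {
  "jaw": [10,10,10,10,10,10,10,10,10,10,10],
  "linear": [
    [20,0.5,0],
    [30,0.4,0],
    [25,0,0],
    [6.2,0,15],
    [0,0,30],
    [0,0,30],
    [0,0,25],
    [0,0,12],
    [0,0,6],
    [0,0,0],
    [0,0,0]
  ],
  "dr": [
    [-0.3,-0.1,0],
    [0,0,0],
    [0,0,0],
    [0,0,0],
    [0,0,0],
    [0,0,0],
    [0,0,0],
    [0,0,0],
    [0,0,0],
    [0,0,0],
    [0,0,0]
  ]
}}

```text
t: 27.47
tool_pos: [0.545, -0.3654, 0.1831]
tcp_rot: [[0.347, 0.938, 0.002], [0.938, -0.347, -0.002], [-0.001, 0.003, -1.0]]
wrist_force: [-0.1, -0.2, -2.5]
width: 0.0165
```

```bash
python3 go.py .5443 -.364 .171 69.6; python3 shank.py s10.png
```

```text
t 27.47 tool [ 0.545  -0.3654  0.1831] q [ 0.73  0.6  -0.31  1.48  0.2   1.09  0.03] F [-0.1 -0.2 -2.5] M [ 0.01  0.01 -0.02] w 0.0165
phi 69.72 zaxis [ 0.0021 -0.0019 -1.    ]
tool shift mm [ 1.1 -1.1 12.1]
turn deg (tool) [0.15 0.06 0.12]
shift in target axes [ 1.  -1.1 12.1]
origin [333 338] pred tcp [281. 181.] pred tip [241. 421.] tip [ 0.5455 -0.3658  0.0775]
```

View pics/s10.png

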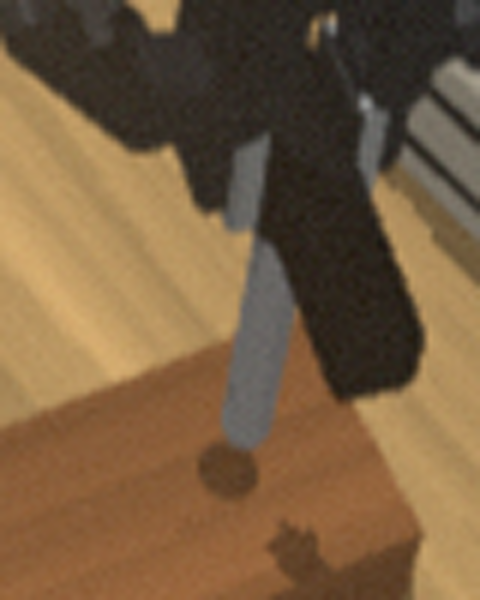

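```bash
python3 - <<'E'
from h import *
import pickle
s,cs,o=pickle.load(open('sh.pkl','rb'))
R=np.array(s['tcp_rot']);p=np.array(s['tool_pos']); tip=p+R[:,2]*.106
f=lambda u,v,z:onplane(cs,u/6+o[0],v/6+o[1],z)
q=f(243,436,tip[2]); h=f(229,470,.055); print(q.round(4),h.round(4),'tip in tool',(R.T@(q-tip)*1000).round(1),'move needed tool',(R.T@(h-q)*1000).round(1))
E
```

```text
[ 0.5436 -0.3688  0.0775] [ 0.5439 -0.366   0.055 ] tip in tool [-3.5 -0.8  0. ] move needed tool [ 2.7 -0.7 22.5]
```

Request:
{"method": "play_rows", "body": {
  "jaw": [10,10,10,10,10,10],
  "linear": [
    [1.9,-0.9,0],
    [0,0,5],
    [0,0,5],
    [0,0,5],
    [0,0,0],
    [0,0,0]
  ],
  "dr": [
    [0.1,0.1,0.1],
    [0,0,0],
    [0,0,0],
    [0,0,0],
    [0,0,0],
    [0,0,0]
  ]
}}

```text
t: 28.02
tool_pos: [0.5437, -0.363, 0.1662]
tcp_rot: [[0.347, 0.938, -0.001], [0.938, -0.347, 0.002], [0.001, -0.002, -1.0]]
wrist_force: [0.2, 0.2, -4.3]
width: 0.0166
```

```bash
python3 go.py .5443 -.364 .150 69.6; python3 shank.py s11.png
```

```text
t 28.02 tool [ 0.5437 -0.363   0.1662] q [ 0.73  0.61 -0.31  1.51  0.2   1.06  0.02] F [ 0.2  0.2 -4.3] M [ 0.    0.   -0.01] w 0.0166
phi 69.68 zaxis [-0.0014  0.0018 -1.    ]
tool shift mm [-0.8  1.  16.2]
turn deg (tool) [-0.11 -0.07  0.08]
shift in target axes [-0.8  0.9 16.2]
origin [330 343] pred tcp [279. 188.] pred tip [240. 419.] tip [ 0.5438 -0.3629  0.0606]
```

View pics/s11.png

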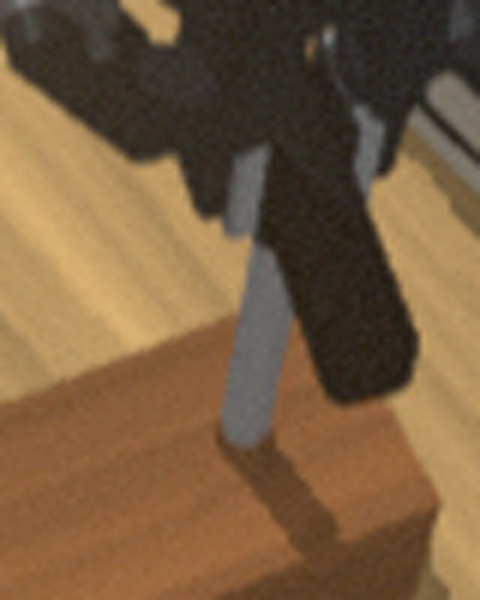

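```bash
python3 - <<'E'
from h import *
import pickle
s,cs,o=pickle.load(open('sh.pkl','rb'))
R=np.array(s['tcp_rot']);p=np.array(s['tool_pos']); tip=p+R[:,2]*.106
f=lambda u,v,z:onplane(cs,u/6+o[0],v/6+o[1],z)
h=onplane(cs,371.2,416.3,.055)
for uv in ((244,434),(244,438)):
    q=f(*uv,tip[2]); print(q.round(4),h.round(4),'tip in tool',(R.T@(q-tip)*1000).round(1),'move needed tool',(R.T@(h-q)*1000).round(1))
F=cs['frame'].astype(int).sum(2)//3
for v in range(410,420): print(v,F[v,362:380])
E
```

```text
[ 0.5423 -0.3663  0.0606] [ 0.544 -0.366  0.055] tip in tool [-3.7 -0.3 -0. ] move needed tool [0.9 1.6 5.6]
[ 0.5416 -0.367   0.0606] [ 0.544 -0.366  0.055] tip in tool [-4.6 -0.6 -0. ] move needed tool [1.8 1.9 5.6]
410 [ 97  99  99  98  98 104 106 106 104 104 104 102  99  95  96  92  95  95]
411 [ 96 101 103  97 105 104 104 103 102 107 105 100  95  97  96  92  94  97]
412 [105 101 104 101  97 103 106 105 101 106 101 101 100  93  98  92  98  97]
413 [102 103  98  92  84  99 105 104 106 102 105 101  99  97  95  95  98  97]
414 [ 96  94  93  88  75  94 103 105 105 102 103  97  94  84  95  99 101 103]
415 [ 93  95  98  91  70  83 100 101 100 105 101  89  81  73  96 101  99 100]
416 [ 92  92  95  95  60  74  93  96 101  98  95  81  64  68  98 100 100 104]
417 [ 99  94  95  97  75  64  68  82  86  86  79  61  62  63  95 100 102 100]
418 [ 95  97  97  92  88  73  67  69  74  61  71  63  59  64  71  91 102 103]
419 [ 96  99  97  99  97  79  68  67  72  67  68  66  62  63  63  75  86 100]
```

Request:
{"method": "play_rows", "body": {
  "jaw": [10,10,10,10,10,10,10],
  "linear": [
    [0.4,1.2,0],
    [0,0,3],
    [0,0,3],
    [0,0,2],
    [0,0,2],
    [0,0,0],
    [0,0,0]
  ],
  "dr": [
    [-0.1,0,0],
    [0,0,0],
    [0,0,0],
    [0,0,0],
    [0,0,0],
    [0,0,0],
    [0,0,0]
  ]
}}

```text
t: 28.65
tool_pos: [0.545, -0.3632, 0.1565]
tcp_rot: [[0.347, 0.938, 0.001], [0.938, -0.347, 0.001], [0.001, 0.0, -1.0]]
wrist_force: [-0.2, 0.2, -3.5]
width: 0.0169
```

```bash
python3 go.py .5443 -.364 .150 69.6; python3 shank.py s12.png
```

```text
t 28.65 tool [ 0.545  -0.3632  0.1565] q [ 0.73  0.62 -0.3   1.52  0.2   1.03  0.02] F [-0.2  0.2 -3.5] M [-0.12  0.2  -0.06] w 0.0169
phi 69.67 zaxis [ 6.e-04  7.e-04 -1.e+00]
tool shift mm [-1.  -0.4  6.5]
turn deg (tool) [ 0.02 -0.05  0.07]
shift in target axes [-1.  -0.4  6.5]
origin [330 346] pred tcp [280. 191.] pred tip [242. 418.] tip [ 0.5451 -0.3631  0.0507]
```

View pics/s12.png

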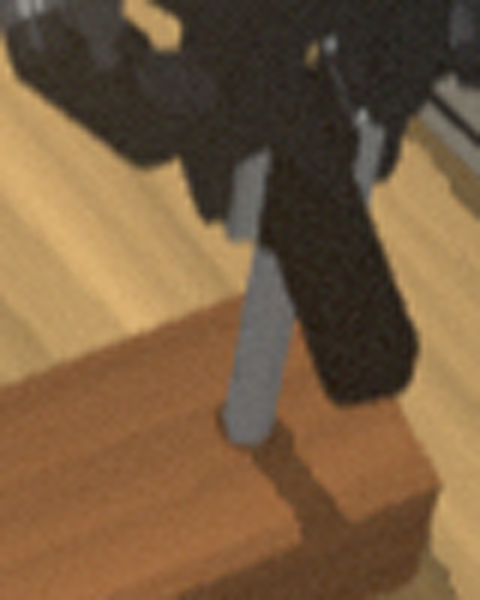

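The foot is about 4 mm into the hole with no axial load. I'll keep lowering.

Request:
{"method": "play_rows", "body": {
  "jaw": [10,10,10,10,10,10],
  "linear": [
    [0,0,3],
    [0,0,3],
    [0,0,3],
    [0,0,2],
    [0,0,0],
    [0,0,0]
  ],
  "dr": [
    [0,0,0],
    [0,0,0],
    [0,0,0],
    [0,0,0],
    [0,0,0],
    [0,0,0]
  ]
}}

```text
t: 29.2
tool_pos: [0.5451, -0.3631, 0.1455]
tcp_rot: [[0.347, 0.938, 0.001], [0.938, -0.347, 0.001], [0.001, 0.0, -1.0]]
wrist_force: [-1.2, 0.4, -4.0]
width: 0.0164
```

```bash
python3 go.py .5443 -.364 .117 69.6
```

```text
t 29.2 tool [ 0.5451 -0.3631  0.1455] q [ 0.73  0.63 -0.3   1.53  0.21  1.01  0.01] F [-1.2  0.4 -4. ] M [-0.2   0.3   0.01] w 0.0164
phi 69.68 zaxis [ 7.e-04  8.e-04 -1.e+00]
tool shift mm [-1.2 -0.5 28.5]
turn deg (tool) [ 0.02 -0.06  0.08]
shift in target axes [-1.1 -0.5 28.5]
```

Request:
{"method": "play_rows", "body": {
  "jaw": [10,10,10,10,10,10,10,10],
  "linear": [
    [0,-0.3,4],
    [0,0,5],
    [0,0,5],
    [0,0,5],
    [0,0,4],
    [0,0,3],
    [0,0,0],
    [0,0,0]
  ],
  "dr": [
    [0,0,0],
    [0,0,0],
    [0,0,0],
    [0,0,0],
    [0,0,0],
    [0,0,0],
    [0,0,0],
    [0,0,0]
  ]
}}

```text
t: 29.87
tool_pos: [0.545, -0.3629, 0.1195]
tcp_rot: [[0.347, 0.938, 0.001], [0.938, -0.347, 0.001], [0.001, 0.001, -1.0]]
wrist_force: [0.4, -1.0, -2.3]
width: 0.0164
```

```bash
python3 go.py .5443 -.364 .117 69.6
```

```text
t 29.87 tool [ 0.545  -0.3629  0.1195] q [ 0.72  0.66 -0.3   1.56  0.22  0.96  0.  ] F [ 0.4 -1.  -2.3] M [-0.27  0.19  0.04] w 0.0164
phi 69.68 zaxis [ 9.e-04  8.e-04 -1.e+00]
tool shift mm [-1.2 -0.3  2.5]
turn deg (tool) [ 0.03 -0.06  0.08]
shift in target axes [-1.2 -0.3  2.5]
```

Nearly at the bottom. I'll lower until it just touches.

Request:
{"method": "play_rows", "body": {
  "jaw": [10,10,10,10,10],
  "linear": [
    [0,0,1],
    [0,0,1],
    [0,0,1],
    [0,0,0],
    [0,0,0]
  ],
  "dr": [
    [0,0,0],
    [0,0,0],
    [0,0,0],
    [0,0,0],
    [0,0,0]
  ]
}}

```text
t: 30.28
tool_pos: [0.5451, -0.363, 0.1168]
tcp_rot: [[0.347, 0.938, 0.001], [0.938, -0.347, 0.001], [0.001, 0.001, -1.0]]
wrist_force: [-1.1, -1.2, -3.1]
width: 0.0162
```

```bash
python3 go.py .5443 -.364 .117 69.6
```

```text
t 30.28 tool [ 0.5451 -0.363   0.1168] q [ 0.72  0.66 -0.3   1.56  0.22  0.95  0.  ] F [-1.1 -1.2 -3.1] M [-0.26  0.22 -0.04] w 0.0162
phi 69.68 zaxis [ 1.3e-03  6.0e-04 -1.0e+00]
tool shift mm [-1.2 -0.4 -0.2]
turn deg (tool) [ 0.06 -0.06  0.08]
shift in target axes [-1.2 -0.4 -0.2]
```

Request:
{"method": "play_rows", "body": {
  "jaw": [18,22,30,40,50,50,50,50,50,50,50,50,50,50,50],
  "linear": [
    [0,0,0.5],
    [0,0,0],
    [0,0,0],
    [0,0,0],
    [0,0,0],
    [0,0,0],
    [0,0,-8],
    [0,0,-20],
    [0,0,-30],
    [0,0,-35],
    [0,0,-30],
    [0,0,-10],
    [-40,0,0],
    [-40,0,0],
    [0,0,0]
  ],
  "dr": [
    [0,0,0],
    [0,0,0],
    [0,0,0],
    [0,0,0],
    [0,0,0],
    [0,0,0],
    [0,0,0],
    [0,0,0],
    [0,0,0],
    [0,0,0],
    [0,0,0],
    [0,0,0],
    [0,0,0],
    [0,0,0],
    [0,0,0]
  ]
}}

```text
t: 31.53
tool_pos: [0.5114, -0.4477, 0.2493]
tcp_rot: [[0.357, 0.934, -0.003], [0.934, -0.357, -0.006], [-0.006, -0.0, -1.0]]
wrist_force: [-2.1, -1.5, -0.8]
width: 0.0496
```

```bash
python3 go.py .5443 -.364 .25 69.6; python3 - <<'E'
from h import *
cs=cap('side','side13.png'); ct=cap('top','top13.png')
E
```

```text
t 31.53 tool [ 0.5114 -0.4477  0.2493] q [ 0.84  0.59 -0.3   1.31  0.18  1.27  0.17] F [-2.1 -1.5 -0.8] M [-0.08  0.11 -0.01] w 0.0496
phi 69.08 zaxis [-0.0025 -0.006  -1.    ]
tool shift mm [89.9  0.8 -1.3]
turn deg (tool) [-0.01  0.37 -0.52]
shift in target axes [89.9  1.7 -0.7]
```

View pics/side13.png

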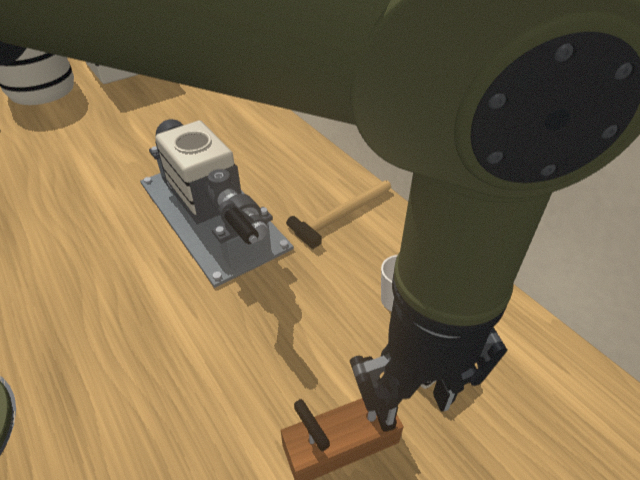

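View pics/top13.png

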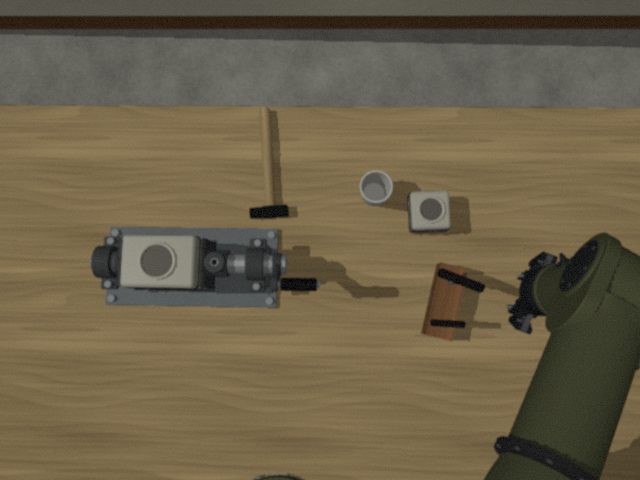

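The top view shows the key's bar back over the rack at (461,280). The small key, beaker, mould and mallet are where they were. Next come the key's height and the flat.

```bash
python3 - <<'E'
from h import *
import pickle
c0=pickle.load(open('c0.pkl','rb'))['top']; c=cap('top')
for cc in(c0,c):
    P=cloud(cc); m=(cc['frame'].max(2)<38).astype(np.uint8); n,l,st,ce=cv2.connectedComponentsWithStats(m)
    for i in range(1,n):
        if 60<st[i,4]<600:
            z=np.median(P[l==i][:,2]); r=cv2.minAreaRect(np.argwhere(l==i)[:,::-1].astype(np.float32)); print(st[i,4],np.round(r[0],1),round(r[2],1),round(z,3),onplane(cc,*r[0],z).round(4))
    print()
im=c['frame'][235:290,195:325]; cv2.imwrite('pics/t14c.png',cv2.resize(im,None,fx=6,fy=6,interpolation=cv2.INTER_CUBIC))
s,w=wcap('w14.png')
E
```

```text
389 [268.6 211.6] 85.6 0.025 [0.6939 0.0364 0.0249]
137 [208.5 247.5] 90.0 0.121 [0.6008 0.1472 0.1214]
127 [112.2 261.5] 2.1 0.135 [0.5679 0.3428 0.1346]
460 [294.5 255.3] 79.0 0.209 [ 0.5793 -0.0396  0.2094]
74 [223.9 263.3] 2.6 0.142 [0.5667 0.1093 0.1424]
187 [207.9 280.1] 6.7 0.116 [0.5333 0.147  0.1163]
388 [458.6 279.1] 20.2 0.144 [ 0.5415 -0.3641  0.1436]
178 [446.5 322.5] 4.4 0.118 [ 0.4544 -0.3442  0.118 ]

388 [268.6 211.6] 85.2 0.025 [0.6939 0.0363 0.0249]
128 [208.9 245.9] 81.9 0.12 [0.6043 0.1468 0.12  ]
128 [112.5 261.6] 85.9 0.135 [0.5677 0.342  0.1348]
173 [208.5 279.2] 6.3 0.116 [0.5352 0.1459 0.1157]
387 [460.6 280. ] 20.2 0.144 [ 0.5397 -0.3681  0.1436]
405 [298.5 284. ] 90.0 0.199 [ 0.5252 -0.0476  0.1986]
177 [447.5 323.1] 3.0 0.118 [ 0.4533 -0.3462  0.1179]
```

View pics/t14c.png

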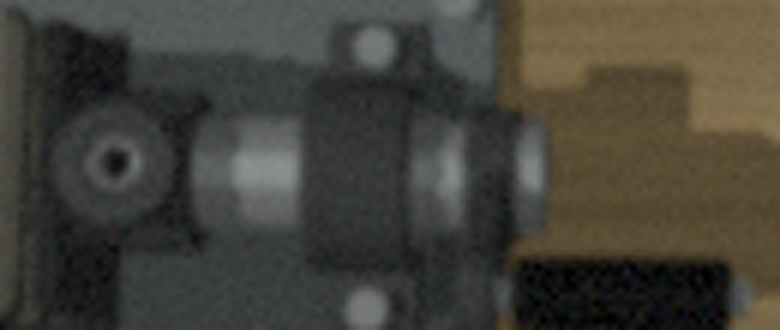

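View pics/w14.png

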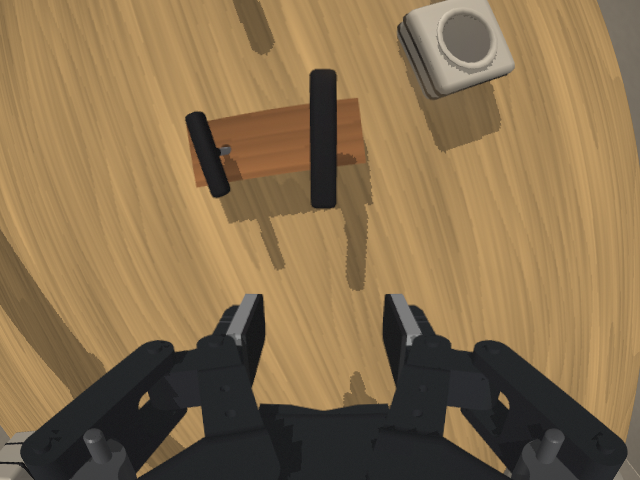

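The bar is back at its first height (z 0.144), and the flat still faces up. The small key's rectangle reads 1 px different, so I'll compare the earlier pictures.

```bash
python3 - <<'E'
import cv2,numpy as np
for n in('top0','top1','top3','top4','top8','top13'):
    f=cv2.imread(f'pics/{n}.png'); g=f[310:335,422:472].max(2); m=(g<45); ys,xs=np.nonzero(m); print(n,m.sum(),(xs.mean()+422).round(2),(ys.mean()+310).round(2),xs.min()+422,xs.max()+422)
    for nm,(a,b,c,d) in dict(mould=(185,235,405,455),beaker=(165,210,355,397)).items():
        r=f[a:b,c:d]; 
        if nm: w=(r.min(2)>110); ys,xs=np.nonzero(w); print('   ',nm,w.sum(),(xs.mean()+c).round(2) if w.any() else '',(ys.mean()+a).round(2) if w.any() else '')
E
```

```text
top0 195 446.67 322.44 430 463
    mould 833 428.31 209.44
    beaker 278 378.03 186.62
top1 189 447.52 323.04 431 464
    mould 924 428.81 209.52
    beaker 371 377.7 186.68
top3 180 447.42 323.13 431 464
    mould 1002 429.17 209.79
    beaker 638 376.28 188.14
top4 180 447.22 323.09 431 464
    mould 996 429.12 209.71
    beaker 629 376.36 188.24
top8 188 447.61 323.12 431 464
    mould 982 429.01 209.7
    beaker 618 376.36 188.29
top13 196 447.71 323.13 431 464
    mould 853 428.44 209.46
    beaker 287 377.99 186.45
```

The small key's shift was already there in top1, before I came near the rack, so it just settled at the start. Handing in.

```bash
python3 - <<'E'
from bench import robot
s=robot.read_state(); print(s['t'],s['wrist_force'],s['dq'].round(4)); print(robot.close_job())
E
```

```text
31.7333 [ 0.55450263 -0.07417694  0.73877484] [-0.0194 -0.0055 -0.0119  0.0053  0.0015 -0.001   0.0007]
the job is handed in; nothing more can be done
None
```

The setscrew is tight on the flat, and the larger key is back in its hole. I handed the job in at 31.7 s.

- **Crank:** I turned it until the flat faced up. The wrist camera showed it centred to about 0.02 rad, and the last top view still showed it up.
- **Setscrew:** I put the key about 10 mm into the socket and turned it roughly 4.8 rad clockwise. The last torque readings, with the key held still, ran from 0.57 to 0.62 N m and averaged 0.59. The torque sensor drifted by about 0.05 N m, so the true value could be near 0.64, close to the 0.65 upper end of the tight band.
- **Backing off:** With the key backed off 14°, the torque still read 0.15 N m in the tightening direction rather than falling to zero. The key never pushed the screw loose, and the side load in the socket stayed around 5 N.
- **Key:** It had shifted about 3 mm along its bar in the grip, which I allowed for when putting it back. It went in freely, and its bar is at its original height (0.144 m).
- **Other things:** The mallet, beaker and small mould did not move, as far as the pictures show. The small key shifted about 1 px (2 mm) early on, before the arm came near the rack, and did not move after that.

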